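Lock a T-foot clamp post over a copper plate

ROBOT

A 6-joint arm with a two-finger parallel gripper is mounted at the origin on a cart in front of the work surface, level with it; the furniture and walls round the work are solid. World frame = base frame: x ahead of the robot, y to its left, z up, the work surface at z = 0. Lengths are in m, angles in rad, forces in N, time in s.
With the tool pointing down it reaches from about 0.225 to 0.875 m from the base axis. Payload 3.4 kg.
Tool frame: the origin (TCP) lies at the very end of the fingers, on their centre line; the grasp point (between the pads) lies 19 mm behind it (manip.grasp_offset is the distance from the TCP to the grasp point, in m); x points along the fingers, y is the direction in which the jaws open and shut, and the axes are right-handed (so a half turn about x gives the same grasp; the last joint's range is limited). The gripper opens to 85 mm and grips with 20 to 120 N. Pads are 22 mm wide; open, the fingers measure 114 mm over their backs; the gripper's body (76 mm by 85 mm) begins 54 mm behind the grasp point. The pads swing forward as they close: fully open they stand 13 mm farther back than shut.
Start: joints at [-1.38, 0.276, 1.505, -0, 1.361, -0.121], TCP at [0.176, -0.547, 0.231] pointing down, gripper open.
Joint ranges: [-2.89, 2.89], [-0.75, 2.08], [0.22, 2.7], [-1.18, 4.32], [0.11, 2.71], [-2.7, 2.7]. Speed limits (rad/s): [2.57, 2.57, 3.14, 3.14, 3.14, 3.14].

INTERFACE

Orientations are given as a unit quaternion [w, x, y, z].
In Python, from rig import manip gives the robot as it stands.
- The arm moves only by the tool step_arm, never from a script. Its argument "increments" is a list of rows, each an object with "grip": the opening, from 0 (shut) to 1 (fully open); "delta_pos": the shift along the world's x, y, z in m, a list of three; "twist": the turn about the world's z in degrees. A call has 1 to 10 rows; each row shifts and turns the commanded pose from where the row before left it; what a row does not reach is not made up. A row lasts 1/12 s, in which the tool goes at most 41.7 mm and 7.16 degrees, less where a joint would pass 70% of its speed; a pose out of reach is approached as far as the arm can. A call with a gripper value outside its range is refused whole. The fingers move at their own pace and stop on an object; "force" is the grip in N (left out, the last holds). Time passes only in rows, so rows that do not move let the fingers close. It gives the time, the measured TCP pose, the force and the opening at its end, in the units of the state.
- manip.get_state(): the state, without advancing time (a new reading comes with each control period).
- manip.get_image(name): name is "scene" or "top"; returns a dict with "img" (384x512x3 uint8, red, green, blue), "fx", "fy", "cx", "cy" (pixels), "rvec" (rotation vector, rad) and "tvec" (3), from world to camera coordinates, as OpenCV has them. Camera axes: x right, y down, z forward; pixel columns grow to the right and rows downward; lengths in m; the calibration is good to about 2 mm. A picture is of the moment at which its call begins. There is no depth.
- manip.sign_off(): hands the job in, once; it reports no verdict.
The state is a dict: "clock": time; "qpos": joint angles; "qd": joint speeds; "effort": joint torques, N m; "position": TCP position; "ee_rot": TCP orientation; "contact_force": force on the tool from outside, world axes, zero at the start; "moment": the same for the moment, N m; "width": finger opening in m.
Only numpy, scipy, OpenCV 4.12 (cv2) and the standard library are available. Lean on these libraries where they do the work, as an engineer would, in place of code of your own. Each camera call takes 0.05 s, during which the arm holds its last target. There are 200 camera calls.

TASK

Clamp the copper plate down for engraving: take the T-footed clamp post off its sloping wooden rest, drop its foot into the slot of the clamping bed until its collar sits on the bed, and let go so that it stands there by itself. Then take it again by the blue handle bar and turn it a quarter turn clockwise, seen from above, against its stop, so that the strap lies over the plate. Leave the post locked, upright and released, the plate where it lies, and the things nearby alone.

Things in the scene. Friction and masses are not known exactly. Their poses are not given: they have to be found in the camera images.
- post_center (a point): Point inside the loose steel clamp post (130 mm long, 0.3 kg), on its axis 65 mm from the foot's underside. Its z runs along the post from foot to handle bar, y along foot, strap and bar (all parallel), x across. Bare square shank 14 x 14 mm from 42 to 116 mm from the foot's underside: grip it here on the rest, across y. At the start z rises 20 degrees above level, x points mostly down.
- post_foot (a point): Centre of the underside of the post's foot; axes as post_center. Along z from here: foot 38 mm (y) x 13 mm (x), 0 to 12 mm, its lowest 4 mm only 33 x 8 mm as a lead-in; round neck 12 mm across, 12 to 26; round collar 30 mm across, 26 to 32; dark strap 84 mm (y) x 14 mm (x), 32 to 42; then the shank. The post is the same when turned half a turn about z.
- post_bar (a point): Centre of the post's blue handle bar, 64 mm (y) x 14 mm (x) x 14 mm, 123 mm from the foot's underside, at the top of the post; axes as post_center. Grip it across x to turn the post.
- post: the clamp post as a whole; origin and axes as post_foot
- slot (a point): Centre of the slot's mouth, in the top of the bed; z up. Rectangular hole, 41 mm along y, 15.5 mm along x, with a 2 mm chamfer, through the bed's 12 mm top into a chamber 46 x 46 mm, floor 28 mm under the mouth. With the collar on the bed the foot's underside is 26 mm below the mouth. From lying along the slot the foot turns 90 degrees clockwise (stopped by pins at about 93), the other way only 20.
- bed: Fixed clamping bed, 150 mm (x) x 100 mm (y) x 36 mm, aluminium top on dark steel; origin under its centre, axes as slot. The slot's centre is 35 mm from the bed's centre along -x, the copper plate lies on the +x side of the slot, before a brass fence strip 4 mm high.
- plate_center (a point): Centre of the loose copper plate, 60 mm (x) x 70 mm (y) x 4 mm, 0.17 kg, flat on the bed; its near edge is about 20 mm from the slot's centre. The locked strap passes 2 mm above it and covers about 20 mm of it.
- plate_place (a point): point fixed to the bed where the plate's centre belongs, 51 mm from the slot's centre along the bed's x, 2 mm above the bed's top
- rest: Fixed wooden rest under the post, base 150 mm (x) x 64 mm (y) x 10 mm; origin on the table; x: level direction from foot to bar of the lying post. A heel block with low cheeks holds the foot, a notched upright the shank at 100 to 110 mm from the foot's underside. Between them the shank is free at the sides and below, its axis 45 to 55 mm above the table. The post lifts straight up.
- brass_brush_center (a point): bystander: brass brush with a wooden handle, about 128 x 158 x 25 mm, loose; middle, 12 mm above its underside
- cork_block_center (a point): bystander: brown cork block 57 x 77 x 32 mm, loose; middle
- wax_tin_center (a point): bystander: round red and white tin, 68 mm across, 24 mm high, loose; middle
Mind the look-alikes: they are no part of the job. Several things have the shape of the bed; the one meant has the colours described above. Of the things shaped like the part that bears plate_center, the copper one is meant.

How it is judged:
By the outcome, as a careful person would: the job done as asked, in the order asked, and still so for the second after the job is handed in, with the robot touching nothing.
It also fails if it takes over 59 s, if anything falls off the work surface, if the arm or the gripper's body presses on something with over 40 N, if the wrist force passes 120 N, or if a joint passes its speed limit or range.

## Working session

There is one attempt and no reset: what is moved stays moved. The work goes in short steps, Python scripts to look and compute and a tool call to move; the robot and the scene stay as the last step left them, time stands still between calls to the robot, and variables do not carry over. Pictures are saved under pics/ and viewed, about 8 in all and at most 12, crops included, and the job is handed in when it is done.

Besides the shell and the picture viewer there is one more tool, called as name(argument=value, ...), one argument or row to a line, values as JSON. step_arm: Moves the arm, as the interface text tells. Its arguments: {"type":"object","properties":{"increments":{"type":"array"},"force":{"type":"number"}},"required":["increments"]}

```bash
mkdir -p pics; ls; python3 - <<'E'
from rig import manip
import cv2, numpy as np, pickle
s=manip.get_state(); print(s); print(manip.grasp_offset)
d={}
for n in ("scene","top"):
    im=manip.get_image(n); d[n]=im
    R=cv2.Rodrigues(np.array(im["rvec"]))[0]; print(n,im["fx"],im["fy"],im["cx"],im["cy"],"cam at",-R.T@np.array(im["tvec"]),R.round(2).tolist())
    cv2.imwrite(f"pics/{n}0.png",cv2.resize(im["img"][:,:,::-1],(800,600),interpolation=cv2.INTER_CUBIC))
pickle.dump(d,open("d0.pkl","wb"))
E
```

```text
pics
{'clock': 0.0, 'qpos': array([-1.37997703e+00,  2.76569776e-01,  1.50615835e+00, -6.49818518e-07,
        1.36070562e+00, -1.20998680e-01]), 'qd': array([ 8.49281261e-04,  3.21556852e-04, -7.98278629e-04, -1.35232435e-04,
        4.19246492e-04,  7.97508806e-05]), 'effort': array([-1.48771753e-03, -4.16775656e+01, -2.45804965e+01, -3.56933442e-04,
        1.09767247e-02, -1.25025664e-05]), 'position': array([ 0.176295  , -0.54673352,  0.23044405]), 'ee_rot': array([-0.1091477 , -0.69850689, -0.11044874,  0.69855278]), 'contact_force': array([ 0.21114215, -0.13157842, -1.02393384]), 'moment': array([-0.01908924, -0.02994026, -0.02550844]), 'width': 0.08515655805554848}
0.0187
scene 463.7980901435924 463.7980901435924 254.52010599186875 195.34768781776418 cam at [-0.12783707  0.89697937  0.87161296] [[-0.81, -0.58, -0.02], [-0.31, 0.47, -0.83], [0.49, -0.67, -0.56]]
top 441.55269260170166 441.55269260170166 259.5442361572451 198.29324431630093 cam at [ 0.41155464 -0.06855725  1.19237618] [[-0.01, -1.0, 0.0], [-0.99, 0.01, -0.13], [0.13, -0.0, -0.99]]
```

View pics/top0.png

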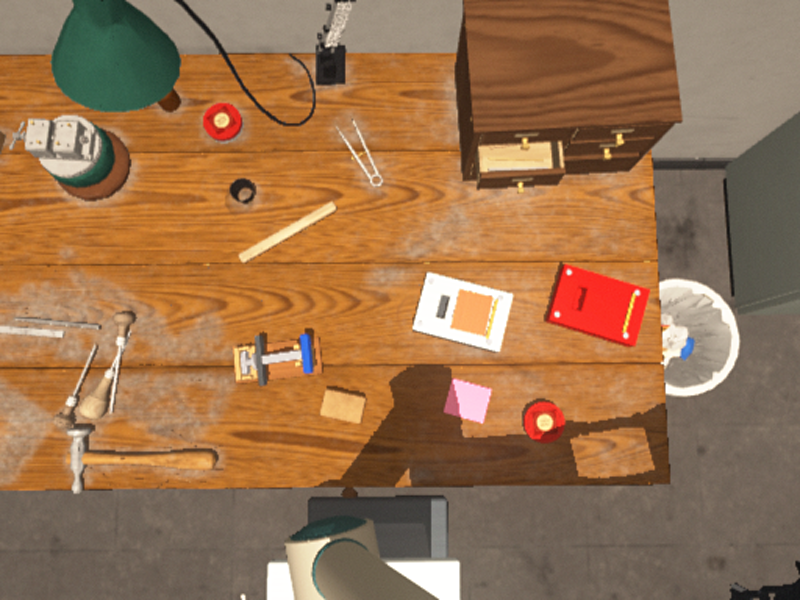

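View pics/scene0.png

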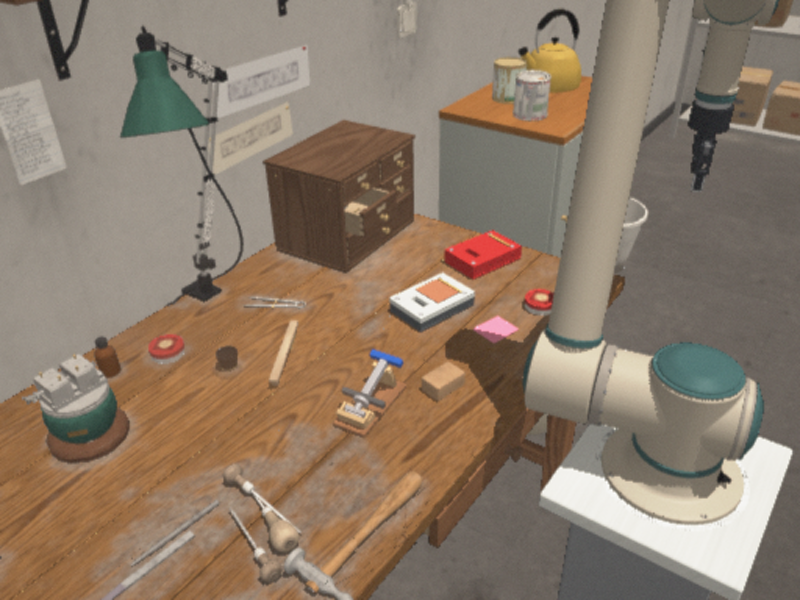

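The top view shows two bed-shaped things. The white/aluminium one is at (463,312) with an orange-copper plate and a dark slot, and there is a red look-alike at (598,304). A pink sheet at (468,400) resembles the plate. There is only one post, on the rest at (278,357), with its blue bar at (308,354) and its foot to the left. In the scene view these are the bed at (432,300), red bed at (483,254), bar at (386,358) and foot at (352,415). I choose the white/aluminium bed with the copper plate, and check it in one close crop.

```bash
cat > h.py <<'E'
import numpy as np, cv2, pickle
from scipy.spatial.transform import Rotation as Ro
def cam(im):
    R=cv2.Rodrigues(np.array(im["rvec"],float))[0]; t=np.array(im["tvec"],float).ravel()
    return R,t
def ray(im,p):
    R,t=cam(im); d=np.array([(p[0]-im["cx"])/im["fx"],(p[1]-im["cy"])/im["fy"],1.])
    return -R.T@t, R.T@d/np.linalg.norm(d)
def onz(im,p,z):
    c,d=ray(im,p); return c+d*(z-c[2])/d[2]
def tri(im1,p1,im2,p2):
    c1,d1=ray(im1,p1); c2,d2=ray(im2,p2)
    A=np.stack([d1,-d2],1); s=np.linalg.lstsq(A,c2-c1,rcond=None)[0]
    a=c1+s[0]*d1; b=c2+s[1]*d2
    return (a+b)/2, np.linalg.norm(a-b)
def proj(im,P):
    R,t=cam(im); q=R@np.asarray(P)+t
    return np.array([im["fx"]*q[0]/q[2]+im["cx"],im["fy"]*q[1]/q[2]+im["cy"]])
def crop(im,x0,y0,w,h,k):
    return cv2.resize(im["img"][y0:y0+h,x0:x0+w,::-1],None,fx=k,fy=k,interpolation=cv2.INTER_CUBIC)
def blob(im,f,x0,y0,w,h):
    "largest blob of hsv mask f in a window: centroid, minAreaRect, mask"
    hsv=cv2.cvtColor(im["img"],cv2.COLOR_RGB2HSV).astype(int); m=f(hsv[...,0],hsv[...,1],hsv[...,2])
    w_=np.zeros(m.shape,bool); w_[y0:y0+h,x0:x0+w]=1; m=(m&w_).astype(np.uint8)
    n,l,st,ce=cv2.connectedComponentsWithStats(m); i=1+np.argmax(st[1:,4]); mm=(l==i).astype(np.uint8)
    c=max(cv2.findContours(mm,cv2.RETR_EXTERNAL,cv2.CHAIN_APPROX_NONE)[0],key=cv2.contourArea)
    return ce[i],cv2.minAreaRect(c),c,st[i,4]
E
python3 - <<'E'
from h import *
d=pickle.load(open("d0.pkl","rb")); s,t=d["scene"],d["top"]
a=crop(t,145,205,66,48,6);b=crop(t,262,170,68,60,6);c=crop(s,210,220,56,60,5);e=crop(s,245,170,64,45,6)
W=np.zeros((600,800,3),np.uint8)
for im,x,y in((a,0,0),(b,400,0),(c,0,290),(e,400,320)):
    im=im[:600-y,:]; W[y:y+im.shape[0],x:x+im.shape[1]]=im[:, :800-x]
cv2.imwrite("pics/crop1.png",W)
for n,im,win in(("top",t,(145,205,66,48)),("scene",s,(210,215,60,65))):
    print(n,"bar",blob(im,lambda h,S,v:(abs(h-110)<15)&(S>120)&(v>60),*win)[:2])
for n,im,win in(("top",t,(262,170,68,60)),("scene",s,(245,170,64,45))):
    print(n,"plate",blob(im,lambda h,S,v:(h>5)&(h<17)&(S>110)&(v>150),*win)[:2])
    print(n,"slot",blob(im,lambda h,S,v:(v<90),*((270,180,25,25) if n=="top" else (258,182,20,14)))[:2])
R=Ro.from_quat(np.roll([-.1091477,-.69850689,-.11044874,.69855278],-1)).as_matrix();print(R.round(3))
E
```

```text
top bar (array([195.70748299, 225.72108844]), ((195.67623901367188, 225.9385528564453), (24.263578414916992, 6.065895080566406), 84.80557250976562))
scene bar (array([246.9375, 228.6   ]), ((246.8167266845703, 228.61312866210938), (20.247447967529297, 4.1033034324646), 19.653823852539062))
top plate (array([294.99764567, 198.79164214]), ((295.5, 199.5), (59.0, 67.0), 90.0))Traceback (most recent call last):
  File "<stdin>", line 12, in <module>
  File "h.py", line 25, in blob
    n,l,st,ce=cv2.connectedComponentsWithStats(m); i=1+np.argmax(st[1:,4]); mm=(l==i).astype(np.uint8)
                                                       ~~~~~~~~~^^^^^^^^^^
    return _wrapfunc(a, 'argmax', axis=axis, out=out, **kwds)
    return bound(*args, **kwds)
ValueError: attempt to get argmax of an empty sequence
```

View pics/crop1.png

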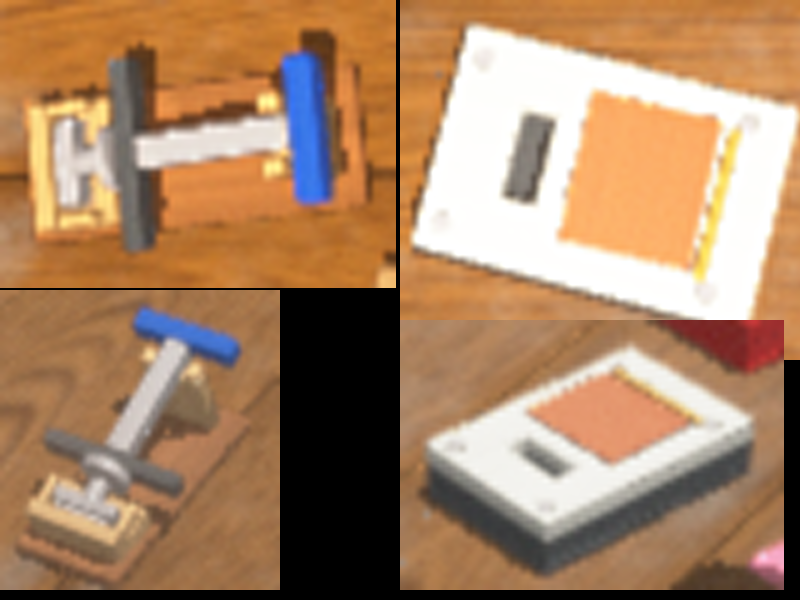

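The crop confirms the choice. The bed has an aluminium top, a dark side, a slot at about (283,196) in the top view and (269,192) in the scene view, then the copper plate and the brass fence. The post lies with its foot in the heel pocket and its bar free at the high end.

The tool can only twist about the vertical. A shank grip could not bring the post upright, because the bar would swing into the fingers. I therefore plan to grip the 64 mm bar by its ends, across y, and let the post pivot upright in the pads.

```bash
python3 - <<'E'
from h import *
d=pickle.load(open("d0.pkl","rb")); s,t=d["scene"],d["top"]
blue=lambda h,S,v:(abs(h-110)<15)&(S>120)&(v>60)
B=[blob(im,blue,*w) for im,w in((t,(145,205,66,48)),(s,(210,215,60,65)))]
P,e=tri(t,B[0][0],s,B[1][0]); print("bar",P.round(4),e.round(4))
def ends(c):
    c=c.reshape(-1,2).astype(float); m=c.mean(0); u=np.linalg.svd(c-m,full_matrices=0)[2][0]; q=(c-m)@u
    lo,hi=[c[np.abs(q-v)<1.5].mean(0) for v in(q.min(),q.max())]
    return sorted([lo,hi],key=lambda p:p[0])
et,es=ends(B[0][2]),ends(B[1][2])
et=sorted(et,key=lambda p:p[1]) # top image: small row = far (+x)
es=sorted(es,key=lambda p:p[0]) # scene: left = far(+x)
E=[tri(t,a,s,b) for a,b in zip(et,es)];print([x[0].round(4) for x in E],[x[1].round(4) for x in E])
v=E[0][0]-E[1][0];print("bar len",np.linalg.norm(v),"yaw of bar y",np.degrees(np.arctan2(v[1],v[0])))
cop=lambda h,S,v:(S>110)&(v>120)&(h<20)
for n,im,w in(("t",t,(284,180,40,40)),("s",s,(260,175,50,30))):
    hsv=cv2.cvtColor(im["img"],cv2.COLOR_RGB2HSV); p=(294,199) if n=="t" else (281,182)
    print(n,hsv[p[1],p[0]],"bedwhite",hsv[185,275] if n=="t" else hsv[200,268])
dark=lambda h,S,v:(v<130)
S1=blob(t,dark,276,184,16,24);S2=blob(s,dark,259,185,20,14)
print("slot px",S1[0],S1[1],S1[3],S2[0],S2[1],S2[3])
Q,e=tri(t,S1[0],s,S2[0]);print("slot",Q.round(4),e, "on z=.036: top",onz(t,S1[0],.036).round(4),"scene",onz(s,S2[0],.036).round(4))
wh=lambda h,S,v:(S<40)&(v>150)
for n,im,w in(("t",t,(262,170,70,60)),("s",s,(245,170,64,45))):
    b=blob(im,wh,*w); r=cv2.boxPoints(b[1]); print(n,"bed",b[1]); 
    if n=="t":
        C=np.array([onz(im,p,.036) for p in r]); print(C.round(4),"centre",C.mean(0).round(4)); 
        L=C[1]-C[0];M=C[2]-C[1]; print([np.linalg.norm(x).round(4) for x in(L,M)],[np.degrees(np.arctan2(x[1],x[0])) for x in(L,M)])
E
```

```text
bar [0.4915 0.09   0.0695] 0.0008
[array([0.521 , 0.0926, 0.0692]), array([0.4621, 0.0879, 0.0698])] [np.float64(0.0002), np.float64(0.0003)]
bar len 0.05911394046445532 yaw of bar y 4.593273303922625
t [ 14 149 252] bedwhite [ 30   3 254]
s [ 10 131 229] bedwhite [ 19   9 230]
slot px [283.70833333 197.75      ] ((284.1462097167969, 197.13677978515625), (3.496628999710083, 12.529586791992188), 29.05460548400879) 24 [268.14285714 193.28571429] ((268.1538391113281, 193.26922607421875), (4.992301940917969, 0.8320503830909729), 33.690067291259766) 7
slot [ 0.5691 -0.1356  0.0323] 0.00532694483002543 on z=.036: top [ 0.5663 -0.1368  0.036 ] scene [ 0.5685 -0.13    0.036 ]
t bed ((295.9739685058594, 199.3265380859375), (57.05192947387695, 38.096038818359375), 14.67639446258545)
[[ 0.5328 -0.0832  0.036 ]
 [ 0.6312 -0.1098  0.036 ]
 [ 0.591  -0.2557  0.036 ]
 [ 0.4935 -0.2275  0.036 ]] centre [ 0.5621 -0.169   0.036 ]
[np.float64(0.1019), np.float64(0.1513)] [np.float64(-15.159438465030945), np.float64(-105.38424288126167)]
s bed ((276.615966796875, 189.74974060058594), (22.934368133544922, 49.334808349609375), 65.0952377319336)
```

```bash
python3 - <<'E'
from h import *
d=pickle.load(open("d0.pkl","rb")); s,t=d["scene"],d["top"]
R=Ro.from_quat(np.roll([-.1091477,-.69850689,-.11044874,.69855278],-1)).as_matrix();print(R.round(3),"jaw yaw",np.degrees(np.arctan2(R[1,1],R[0,1])))
def soft(im,x0,y0,w,h):
    g=im["img"].astype(float).mean(2)[y0:y0+h,x0:x0+w]; W=np.clip((g.max()-10-g)/(g.max()-10-g.min()),0,1); W[W<.12]=0
    yy,xx=np.mgrid[y0:y0+h,x0:x0+w]; c=np.array([(W*xx).sum(),(W*yy).sum()])/W.sum(); 
    C=np.cov(np.stack([xx.ravel(),yy.ravel()]),aweights=W.ravel()); e,v=np.linalg.eigh(C); print(W.sum(),c,v[:,1]); return c
a=soft(t,277,185,13,23); b=soft(s,260,185,18,14)
print(tri(t,a,s,b),onz(t,a,.036),onz(s,b,.036))
# bed corners from both views
wh=lambda h,S,v:(S<60)&(v>150)
b1=cv2.boxPoints(blob(t,wh,262,170,70,60)[1])
c=blob(s,wh,240,165,75,50)[2]; ap=cv2.approxPolyDP(cv2.convexHull(c),3,True).reshape(-1,2)
print("scene corners",ap.tolist()); 
for p in b1:
    P=onz(t,p,.036); q=proj(s,P); k=ap[np.argmin(np.hypot(*(ap-q).T))]; print(q.round(1),k,tri(t,p,s,k)[0].round(4))
pc=blob(t,lambda h,S,v:(S>80)&(h<17)&(v>150),278,180,33,40); print("plate",pc[1],onz(t,pc[0],.04).round(4))
E
```

```text
[[-0.     0.307 -0.952]
 [ 0.002 -0.952 -0.307]
 [-1.    -0.002 -0.   ]] jaw yaw -72.13412614540698
63.312883435582826 [283.27916667 196.22277132] [-0.1811081   0.98346319]
51.411458333333336 [271.00065849 189.67186709] [-0.80695431  0.59061387]
(array([ 0.56582872, -0.13667321,  0.04771494]), np.float64(0.006675178028667003)) [ 0.57034766 -0.13569205  0.036     ] [ 0.57252945 -0.15269513  0.036     ]
scene corners [[303, 186], [271, 205], [250, 191], [283, 174]]
[269.3 204. ] [271 205] [ 0.53   -0.084   0.0325]
[248.5 190.1] [250 191] [ 0.6304 -0.1112  0.0328]
[283.2 174.1] [283 174] [ 0.5918 -0.2563  0.0363]
[304.  186.7] [303 186] [ 0.4936 -0.2265  0.0388]
plate ((301.61175537109375, 199.2470703125), (22.777700424194336, 25.597795486450195), 12.528807640075684) [ 0.5598 -0.1807  0.04  ]
```

step_arm(
  increments=[
    {"grip": 1,"delta_pos": [0.0158,0.0318,-0.004],"twist": 3.83},
    {"grip": 1,"delta_pos": [0.0158,0.0318,-0.004],"twist": 3.83},
    {"grip": 1,"delta_pos": [0.0158,0.0318,-0.004],"twist": 3.83},
    {"grip": 1,"delta_pos": [0.0158,0.0318,-0.004],"twist": 3.83},
    {"grip": 1,"delta_pos": [0.0158,0.0318,-0.004],"twist": 3.83},
    {"grip": 1,"delta_pos": [0.0158,0.0318,-0.004],"twist": 3.83},
    {"grip": 1,"delta_pos": [0.0158,0.0318,-0.004],"twist": 3.83},
    {"grip": 1,"delta_pos": [0.0158,0.0318,-0.004],"twist": 3.83},
    {"grip": 1,"delta_pos": [0.0158,0.0318,-0.004],"twist": 3.83},
    {"grip": 1,"delta_pos": [0.0158,0.0318,-0.004],"twist": 3.83},
  ],
)

```text
clock: 0.93
position: [0.3345, -0.2275, 0.191]
ee_rot: [0.334, 0.623, 0.334, -0.623]
contact_force: [1.4, -0.1, -0.7]
width: 0.0853
```

step_arm(
  increments=[
    {"grip": 1,"delta_pos": [0.0158,0.0318,-0.004],"twist": 3.83},
    {"grip": 1,"delta_pos": [0.0158,0.0318,-0.004],"twist": 3.83},
    {"grip": 1,"delta_pos": [0.0158,0.0318,-0.004],"twist": 3.83},
    {"grip": 1,"delta_pos": [0.0158,0.0318,-0.004],"twist": 3.83},
    {"grip": 1,"delta_pos": [0.0158,0.0318,-0.004],"twist": 3.83},
    {"grip": 1,"delta_pos": [0.0158,0.0318,-0.004],"twist": 3.83},
    {"grip": 1,"delta_pos": [0.0158,0.0318,-0.004],"twist": 3.83},
    {"grip": 1,"delta_pos": [0.0158,0.0318,-0.004],"twist": 3.83},
    {"grip": 1,"delta_pos": [0.0158,0.0318,-0.004],"twist": 3.83},
    {"grip": 1,"delta_pos": [0.0158,0.0318,-0.004],"twist": 3.83},
  ],
)

```text
clock: 1.77
position: [0.4925, 0.0905, 0.1509]
ee_rot: [0.52, 0.479, 0.52, -0.479]
contact_force: [0.3, -1.4, -0.6]
width: 0.0854
```

step_arm(
  increments=[
    {"grip": 1,"delta_pos": [-0.001,-0.0005,-0.03],"twist": 0},
    {"grip": 1,"delta_pos": [0,0,-0.02],"twist": 0},
    {"grip": 1,"delta_pos": [0,0,-0.006],"twist": 0},
    {"grip": 1,"delta_pos": [0,0,0],"twist": 0},
  ],
)

```text
clock: 2.1
position: [0.4896, 0.0882, 0.0935]
ee_rot: [0.518, 0.479, 0.52, -0.481]
contact_force: [0.2, -0.2, -0.7]
width: 0.0853
```

```bash
python3 - <<'E'
from h import *
from rig import manip
s=manip.get_image("scene");t=manip.get_image("top");st=manip.get_state()
R=Ro.from_quat(np.roll(st["ee_rot"],-1)).as_matrix();print(st["position"],"jaw yaw",np.degrees(np.arctan2(R[1,1],R[0,1])),st["contact_force"])
blue=lambda h,S,v:(abs(h-110)<15)&(S>120)&(v>60)
print(blob(t,blue,145,205,66,48)[0],blob(s,blue,210,215,60,65)[0])
W=np.zeros((480,800,3),np.uint8);a=crop(s,190,180,80,80,5);b=crop(t,150,190,80,80,5);W[:400,:400]=a;W[:400,400:]=b
cv2.imwrite("pics/pre.png",W)
E
```

```text
[0.49177689 0.08791443 0.0958147 ] jaw yaw 4.432862678793172 [0.70164967 0.04218707 0.18411039]
[199. 235.] [246.85915493 228.76056338]
```

View pics/pre.png

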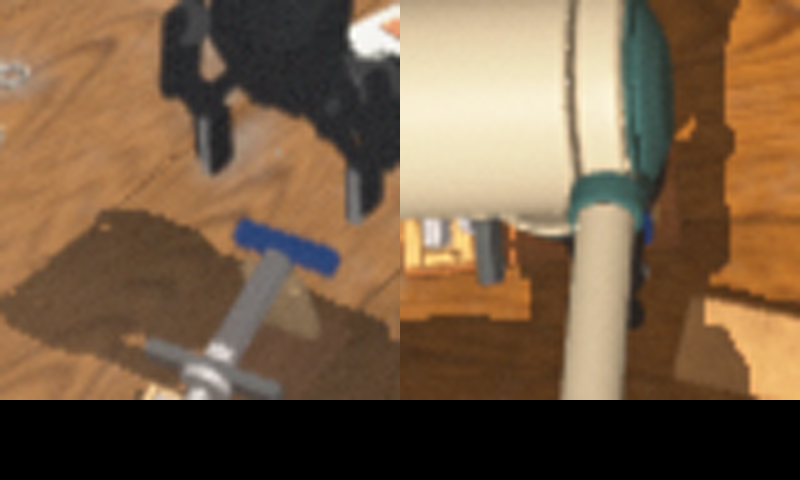

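The two fingertips, at crop (215,170) and (360,218), straddle the bar ends at (235,235) and (338,262) squarely. I descend and grip with the lightest force.

step_arm(
  increments=[
    {"grip": 1,"delta_pos": [0,0.001,-0.02],"twist": 0},
    {"grip": 1,"delta_pos": [0,0,-0.02],"twist": 0},
    {"grip": 1,"delta_pos": [0,0,-0.011],"twist": 0},
    {"grip": 1,"delta_pos": [0,0,0],"twist": 0},
    {"grip": 0.8,"delta_pos": [0,0,0],"twist": 0},
    {"grip": 0.7,"delta_pos": [0,0,0],"twist": 0},
    {"grip": 0.7,"delta_pos": [0,0,0],"twist": 0},
    {"grip": 0.7,"delta_pos": [0,0,0],"twist": 0},
    {"grip": 0.7,"delta_pos": [0,0,0],"twist": 0},
  ],
  force=20,
)

```text
clock: 2.95
position: [0.4928, 0.089, 0.046]
ee_rot: [0.52, 0.481, 0.518, -0.479]
contact_force: [-0.8, -0.6, 7.2]
width: 0.0635
```

step_arm(
  increments=[
    {"grip": 0.6,"delta_pos": [0,0,0],"twist": 0},
    {"grip": 0.6,"delta_pos": [0,0,0],"twist": 0},
    {"grip": 0.6,"delta_pos": [-0.0003,0.004,0.01],"twist": 0},
    {"grip": 0.6,"delta_pos": [-0.0004,0.005,0.009],"twist": 0},
    {"grip": 0.6,"delta_pos": [-0.0004,0.0055,0.009],"twist": 0},
    {"grip": 0.6,"delta_pos": [-0.0005,0.0065,0.008],"twist": 0},
    {"grip": 0.6,"delta_pos": [0,0,0],"twist": 0},
  ],
  force=20,
)

```text
clock: 3.53
position: [0.4904, 0.1107, 0.0823]
ee_rot: [0.52, 0.48, 0.519, -0.479]
contact_force: [-1.0, -5.6, 0.7]
width: 0.0635
```

```bash
cat > look.py <<'E'
from h import *
from rig import manip
import sys
n,x0,y0,w,h,k=sys.argv[1],*map(int,sys.argv[2:7])
s=manip.get_image("scene");st=manip.get_state()
R=Ro.from_quat(np.roll(st["ee_rot"],-1)).as_matrix();print(st["clock"],st["position"],"jaw yaw",np.degrees(np.arctan2(R[1,1],R[0,1])),st["contact_force"],st["moment"],st["width"])
cv2.imwrite(f"pics/{n}.png",crop(s,x0,y0,w,h,k)); pickle.dump(s,open("s.pkl","wb"))
E
python3 look.py arc1 195 170 80 90 6
```

```text
3.5833 [0.4904036  0.11020458 0.08161753] jaw yaw 4.574921329659347 [ 0.67425252 -5.68412562  0.76235193] [-0.9442226   0.08000422  0.09594463] 0.06358236556618763
```

View pics/arc1.png

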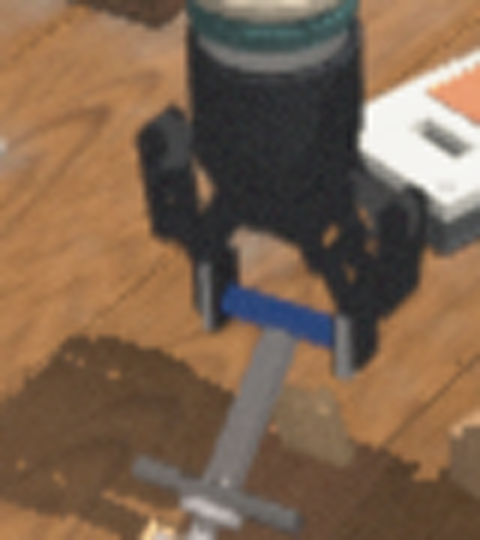

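The bar sits between the pads and the shank has risen off the notch, while the foot stays in the heel, so the post is pivoting. I continue the arc.

step_arm(
  increments=[
    {"grip": 0.6,"delta_pos": [-0.0005,0.007,0.008],"twist": 0},
    {"grip": 0.6,"delta_pos": [-0.0006,0.0075,0.0075],"twist": 0},
    {"grip": 0.6,"delta_pos": [-0.0006,0.008,0.0065],"twist": 0},
    {"grip": 0.6,"delta_pos": [-0.0007,0.0085,0.006],"twist": 0},
    {"grip": 0.6,"delta_pos": [0,0,0],"twist": 0},
  ],
)

```text
clock: 4.0
position: [0.4877, 0.1433, 0.1093]
ee_rot: [0.519, 0.481, 0.519, -0.479]
contact_force: [-0.2, -2.4, -1.7]
width: 0.0634
```

step_arm(
  increments=[
    {"grip": 0.6,"delta_pos": [-0.0007,0.009,0.005],"twist": 0},
    {"grip": 0.6,"delta_pos": [-0.0007,0.009,0.0045],"twist": 0},
    {"grip": 0.6,"delta_pos": [-0.0007,0.0095,0.004],"twist": 0},
    {"grip": 0.6,"delta_pos": [-0.0008,0.01,0.003],"twist": 0},
    {"grip": 0.6,"delta_pos": [0,0,0],"twist": 0},
  ],
)

```text
clock: 4.42
position: [0.4844, 0.1809, 0.1253]
ee_rot: [0.519, 0.48, 0.52, -0.479]
contact_force: [0.0, -1.8, -2.6]
width: 0.0635
```

```bash
python3 look.py arc2 180 150 90 110 5
```

```text
4.4667 [0.48445766 0.18003017 0.12498129] jaw yaw 4.557848524568788 [-1.0907725  -0.22990308 -3.28425532] [-0.10965748  0.01278574  0.00575669] 0.06380457394716907
```

View pics/arc2.png

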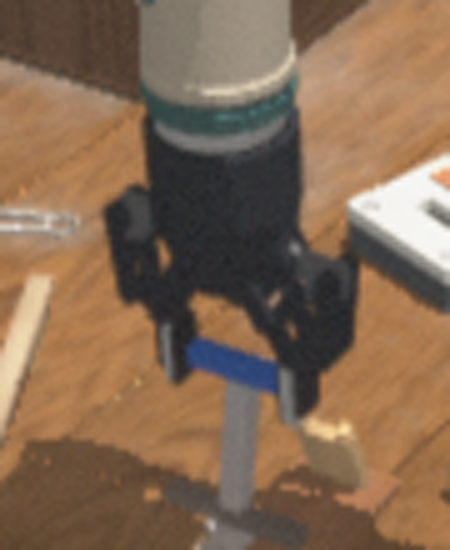

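The post is nearly upright and its full weight (-3 N) is on the gripper. I lift it straight out and check the tilt.

step_arm(
  increments=[
    {"grip": 0.6,"delta_pos": [0,0,0.01],"twist": 0},
    {"grip": 0.6,"delta_pos": [0,0,0.015],"twist": 0},
    {"grip": 0.6,"delta_pos": [0,0,0.02],"twist": 0},
    {"grip": 0.6,"delta_pos": [0,0,0.02],"twist": 0},
    {"grip": 0.6,"delta_pos": [0,0,0.015],"twist": 0},
    {"grip": 0.6,"delta_pos": [0,0,0],"twist": 0},
    {"grip": 0.6,"delta_pos": [0,0,0],"twist": 0},
  ],
)

```text
clock: 5.05
position: [0.4851, 0.1787, 0.2056]
ee_rot: [0.519, 0.481, 0.519, -0.48]
contact_force: [-1.2, -0.0, -3.4]
width: 0.0638
```

```bash
python3 look.py lift 180 140 90 110 5; python3 - <<'E'
from h import *
s=pickle.load(open("s.pkl","rb"))
b=np.array([.484,.180,.226])
for n,P in(("bar",b),("foot vert",b-[0,0,.123]),("foot tilt +10 (foot to +y)",b+[0,.0214,-.121])): print(n,(proj(s,P)-[180,140])*5)
print(blob(s,lambda h,S,v:(abs(h-110)<15)&(S>120)&(v>60),180,140,90,110)[0:2])
E
```

```text
5.1 [0.48413858 0.17848311 0.20451322] jaw yaw 4.437225292577713 [-1.51038858  0.12165648 -3.67913186] [0.00466553 0.02664469 0.00760585] 0.06297519111719356
bar [229.06812643 292.07725918]
foot vert [241.8661261  486.24049081]
foot tilt +10 (foot to +y) [216.02166102 505.15986697]
(array([224.5483871 , 196.09677419]), ((224.6297149658203, 196.07838439941406), (18.895017623901367, 4.925938129425049), 17.10272979736328))
```

View pics/lift.png

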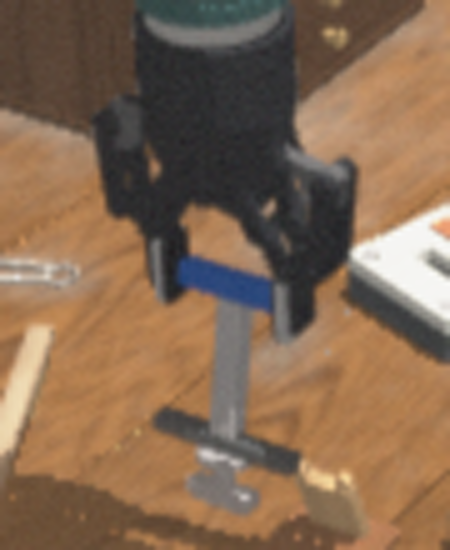

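The post hangs upright to within about 9 degrees, foot toward +y. The bar is at crop (223,281), the strap at (228,441) and the foot at (222,497). I carry it over to the slot and correct the tilt there.

step_arm(
  increments=[
    {"grip": 0.6,"delta_pos": [0.0021,-0.0084,0],"twist": -0.5},
    {"grip": 0.6,"delta_pos": [0.0041,-0.0169,0],"twist": -1},
    {"grip": 0.6,"delta_pos": [0.0069,-0.0281,0],"twist": -1.67},
    {"grip": 0.6,"delta_pos": [0.0069,-0.0281,0],"twist": -1.67},
    {"grip": 0.6,"delta_pos": [0.0069,-0.0281,0],"twist": -1.67},
    {"grip": 0.6,"delta_pos": [0.0069,-0.0281,0],"twist": -1.67},
    {"grip": 0.6,"delta_pos": [0.0069,-0.0281,0],"twist": -1.67},
    {"grip": 0.6,"delta_pos": [0.0069,-0.0281,0],"twist": -1.67},
  ],
)

```text
clock: 5.77
position: [0.5313, -0.0172, 0.2034]
ee_rot: [-0.467, -0.53, -0.468, 0.531]
contact_force: [-0.7, 0.3, -3.3]
width: 0.0635
```

step_arm(
  increments=[
    {"grip": 0.6,"delta_pos": [0.0069,-0.0281,0],"twist": -1.67},
    {"grip": 0.6,"delta_pos": [0.0069,-0.0281,0],"twist": -1.67},
    {"grip": 0.6,"delta_pos": [0.0069,-0.0281,0],"twist": -1.67},
    {"grip": 0.6,"delta_pos": [0.0069,-0.0281,0],"twist": -1.67},
    {"grip": 0.6,"delta_pos": [0.0041,-0.0169,0],"twist": -1},
    {"grip": 0.6,"delta_pos": [0.0021,-0.0084,0],"twist": -0.5},
    {"grip": 0.6,"delta_pos": [0,0,0],"twist": 0},
    {"grip": 0.6,"delta_pos": [0,0,0],"twist": 0},
  ],
)

```text
clock: 6.43
position: [0.565, -0.1525, 0.2037]
ee_rot: [-0.428, -0.562, -0.43, 0.562]
contact_force: [-1.1, 0.4, -4.0]
width: 0.0633
```

```bash
python3 look.py bed1 235 125 90 100 6; python3 - <<'E'
from h import *
s=pickle.load(open("s.pkl","rb"))
b=np.array([.5655,-.1535,.230]); f=np.array([.262,.965,0])
for n,P in(("bar",b),("strap vert",b-[0,0,.086]),("foot vert",b-[0,0,.123]),("foot tilt10",b+f*.0214-[0,0,.121]),("slot",[.5705,-.1355,.036])): print(n,(proj(s,P)-[235,125])*6)
E
```

```text
6.4833 [ 0.56502353 -0.1517876   0.20404063] jaw yaw -15.218654338582148 [-0.22074381  0.56285114 -3.90188344] [-0.02802488  0.02288095 -0.03305282] 0.06349778608317551
bar [228.70357886  70.15454917]
strap vert [228.19967073 218.49195787]
foot vert [227.99306943 279.30999351]
foot tilt10 [197.27698446 290.04288458]
slot [201.41139902 403.83568441]
```

View pics/bed1.png

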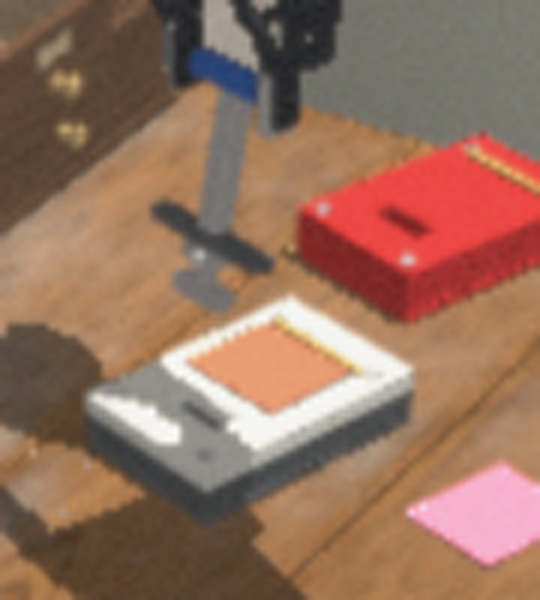

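The foot (crop 204,297) hangs above the slot (203,414), with about 8 degrees of tilt left. I descend in small steps while watching the force.

step_arm(
  increments=[
    {"grip": 0.6,"delta_pos": [0.0005,0,-0.01],"twist": 0},
    {"grip": 0.6,"delta_pos": [0,0,-0.02],"twist": 0},
    {"grip": 0.6,"delta_pos": [0,0,-0.02],"twist": 0},
    {"grip": 0.6,"delta_pos": [0,0,-0.01],"twist": 0},
    {"grip": 0.6,"delta_pos": [0,0,-0.006],"twist": 0},
    {"grip": 0.6,"delta_pos": [0,0,0],"twist": 0},
  ],
)

```text
clock: 6.98
position: [0.5654, -0.1518, 0.1373]
ee_rot: [-0.429, -0.561, -0.431, 0.562]
contact_force: [0.9, 0.1, -3.4]
width: 0.063
```

```bash
python3 look.py bed2 245 150 60 70 8
```

```text
7.0333 [ 0.56624749 -0.15225775  0.13849951] jaw yaw -15.190663262273977 [-0.67327495  0.17316843 -3.14558202] [ 1.50797808e-05 -6.04102929e-04  2.22982737e-02] 0.0635631441346481
```

View pics/bed2.png

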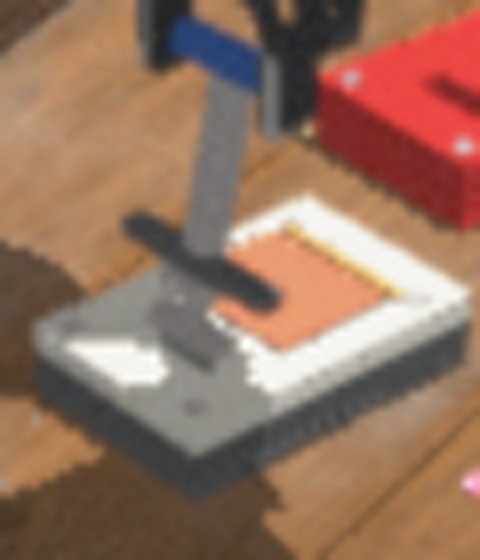

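The foot sits right over the slot, whose mouth is expected at crop (191,352). The dark sliver at (205,358) is the slot's end. I keep lowering.

step_arm(
  increments=[
    {"grip": 0.6,"delta_pos": [0,0,-0.003],"twist": 0},
    {"grip": 0.6,"delta_pos": [0,0,-0.003],"twist": 0},
    {"grip": 0.6,"delta_pos": [0,0,0],"twist": 0},
  ],
)

```text
clock: 7.28
position: [0.5666, -0.153, 0.1331]
ee_rot: [0.43, 0.562, 0.429, -0.562]
contact_force: [-0.5, -0.7, -2.8]
width: 0.0635
```

step_arm(
  increments=[
    {"grip": 0.6,"delta_pos": [0,0,-0.003],"twist": 0},
    {"grip": 0.6,"delta_pos": [0,0,-0.002],"twist": 0},
    {"grip": 0.6,"delta_pos": [0,0,0],"twist": 0},
  ],
)

```text
clock: 7.53
position: [0.5674, -0.1543, 0.1295]
ee_rot: [0.431, 0.562, 0.428, -0.562]
contact_force: [-1.0, -2.1, 4.2]
width: 0.063
```

step_arm(
  increments=[
    {"grip": 0.6,"delta_pos": [-0.0003,-0.001,0.001],"twist": 0},
    {"grip": 0.6,"delta_pos": [-0.0003,-0.001,0],"twist": 0},
    {"grip": 0.6,"delta_pos": [0,0,-0.001],"twist": 0},
    {"grip": 0.6,"delta_pos": [0,0,0],"twist": 0},
  ],
)

```text
clock: 7.87
position: [0.5671, -0.1558, 0.1291]
ee_rot: [0.43, 0.562, 0.428, -0.561]
contact_force: [-0.0, -1.0, 4.7]
width: 0.0633
```

step_arm(
  increments=[
    {"grip": 0.6,"delta_pos": [0,0,-0.001],"twist": 0},
    {"grip": 0.6,"delta_pos": [0,0,-0.001],"twist": 0},
    {"grip": 0.6,"delta_pos": [0,0,0],"twist": 0},
  ],
)

```text
clock: 8.12
position: [0.5669, -0.1566, 0.1286]
ee_rot: [0.431, 0.562, 0.428, -0.562]
contact_force: [-2.1, -3.2, 12.6]
width: 0.0631
```

step_arm(
  increments=[
    {"grip": 0.6,"delta_pos": [0,0,0.003],"twist": 0},
    {"grip": 0.6,"delta_pos": [0,0,0.003],"twist": 0},
    {"grip": 0.6,"delta_pos": [0,0,0],"twist": 0},
  ],
)

```text
clock: 8.37
position: [0.5653, -0.1547, 0.1317]
ee_rot: [-0.429, -0.562, -0.43, 0.562]
contact_force: [1.3, 0.2, -0.8]
width: 0.0632
```

```bash
python3 look.py x 245 150 60 70 8; python3 - <<'E'
from h import *
from rig import manip
s=pickle.load(open("s.pkl","rb"));t=manip.get_image("top")
W=np.zeros((600,800,3),np.uint8)
a=crop(s,245,165,45,40,10);b=crop(t,262,170,58,60,6)
W[:400,:450]=a;W[:360,450:798]=b
d=pickle.load(open("d0.pkl","rb"));c=crop(d["scene"],250,178,40,20,10);W[400:600,:400]=c
cv2.imwrite("pics/bed3.png",W)
E
```

```text
8.4167 [ 0.56535329 -0.15479764  0.13157487] jaw yaw -15.224515237501787 [0.68366096 0.76038067 0.00208171] [-0.15263284 -0.25230165 -0.05320442] 0.06381598760645242
```

View pics/bed3.png

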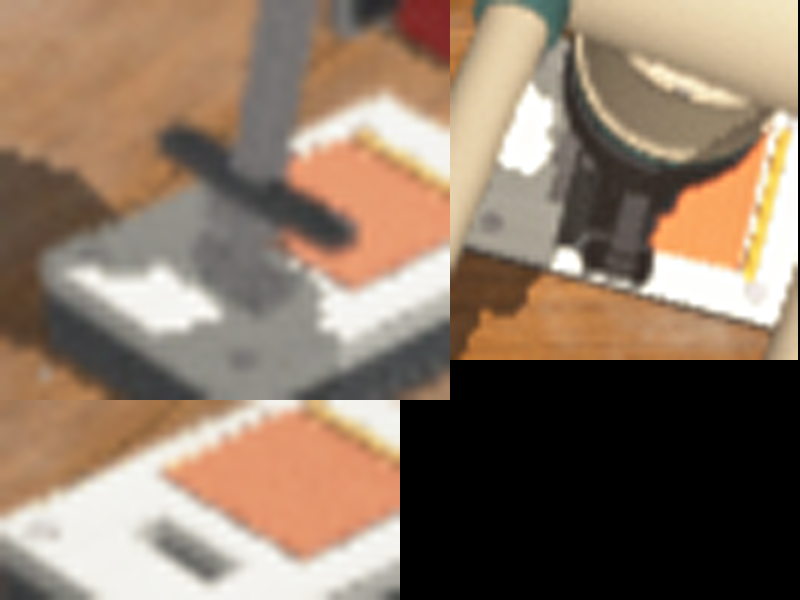

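The foot covers the slot to within about a pixel. It sits slightly low in the crop, on the far side from the plate, which agrees with the sideways force. I lift a little, shift 3 mm toward the plate and probe again.

step_arm(
  increments=[
    {"grip": 0.6,"delta_pos": [0,0,0.003],"twist": 0},
    {"grip": 0.6,"delta_pos": [-0.0008,-0.0029,0],"twist": 0},
    {"grip": 0.6,"delta_pos": [0,0,0],"twist": 0},
  ],
)

```text
clock: 8.72
position: [0.5643, -0.1579, 0.1344]
ee_rot: [-0.429, -0.561, -0.43, 0.562]
contact_force: [0.1, 0.1, -2.9]
width: 0.0634
```

step_arm(
  increments=[
    {"grip": 0.6,"delta_pos": [0,0,-0.003],"twist": 0},
    {"grip": 0.6,"delta_pos": [0,0,-0.003],"twist": 0},
    {"grip": 0.6,"delta_pos": [0,0,0],"twist": 0},
  ],
)

```text
clock: 8.97
position: [0.5648, -0.1587, 0.1304]
ee_rot: [-0.43, -0.561, -0.429, 0.562]
contact_force: [-1.7, 0.0, 7.6]
width: 0.0632
```

```bash
cat > tilt.py <<'E'
from h import *
from rig import manip
from scipy.optimize import brentq
s=manip.get_image("scene");st=manip.get_state();p=st["position"]
R=Ro.from_quat(np.roll(st["ee_rot"],-1)).as_matrix(); j=R[:,1]; f=np.array([-j[1],j[0],0]); f/=np.linalg.norm(f)  # foot-lean direction (away from plate)
b=p+[0,0,.026]
pt=lambda th,a:b+a*(f*np.sin(np.radians(th))-[0,0,np.cos(np.radians(th))])
hsv=cv2.cvtColor(s["img"],cv2.COLOR_RGB2HSV).astype(int)
g=(hsv[...,1]<45)&(hsv[...,2]>70)&(hsv[...,2]<175)
v0,v1=proj(s,pt(8,.022))[1],proj(s,pt(8,.065))[1]; pts=[]
for v in range(int(np.ceil(v0)),int(v1)+1):
    u=proj(s,pt(8,.04))[0]; xs=np.where(g[v,int(u)-9:int(u)+10])[0]
    if 3<len(xs)<=8: pts.append((xs.mean()+int(u)-9,v,len(xs)))
pts=np.array(pts); k=np.polyfit(pts[:,1],pts[:,0],1)
sl=lambda th:(lambda d:d[0]/d[1])(proj(s,pt(th,.065))-proj(s,pt(th,.022)))
th=brentq(lambda t:sl(t)-k[0],-40,40)
print("tilt",round(th,2),"n",len(pts),"resid",np.std(pts[:,0]-np.polyval(k,pts[:,1])).round(3),"slope",k[0].round(3),"widths",pts[:,2])
print("u at mid: obs",np.polyval(k,(v0+v1)/2).round(2),"pred",proj(s,pt(th,.0435)).round(2))
print(st["clock"],p,st["contact_force"],st["moment"])
E
python3 tilt.py; python3 - <<'E'
import sys;sys.argv=['x']
from h import *
from rig import manip
class M: pass
# the same on the saved lifted-in-air picture
E
```

```text
tilt 26.75 n 12 resid 0.661 slope -0.369 widths [7. 7. 8. 7. 6. 5. 5. 5. 5. 5. 6. 5.]
u at mid: obs 273.74 pred [269.38 170.16]
9.0167 [ 0.56482683 -0.15851537  0.13048912] [-1.76757536 -1.27436524  7.62662174] [-0.07813945  0.55892849  0.19484272]
```

step_arm(
  increments=[
    {"grip": 0.6,"delta_pos": [0,0,0.004],"twist": 0},
    {"grip": 0.6,"delta_pos": [0,0,0.004],"twist": 0},
    {"grip": 0.6,"delta_pos": [0,0,0.004],"twist": 0},
    {"grip": 0.6,"delta_pos": [0,0,0],"twist": 0},
    {"grip": 0.6,"delta_pos": [0,0,0],"twist": 0},
  ],
)

```text
clock: 9.43
position: [0.5647, -0.1577, 0.1407]
ee_rot: [-0.429, -0.562, -0.43, 0.562]
contact_force: [-0.6, -0.1, -3.2]
width: 0.0636
```

```bash
sed -i 's/g=(hsv.*/g=(hsv[...,1]<60)\&(hsv[...,2]>85)\&(hsv[...,2]<175)/; s/3<len(xs)<=8/3<len(xs)<=6/; s/^print("u at mid.*/&\nprint(pts.round(1).tolist())/' tilt.py; python3 tilt.py
python3 - <<'E'
from h import *
s=pickle.load(open("s.pkl","rb"))
E
python3 - <<'E'
from rig import manip
from h import *
s=manip.get_image("scene")
W=np.zeros((560,800,3),np.uint8);a=crop(s,248,145,40,56,10);W[:560,:400]=a
d=pickle.load(open("d0.pkl","rb"));W[:560,400:800]=crop(d["scene"],248,145,40,56,10)
cv2.imwrite("pics/bed4.png",W)
E
```

```text
tilt 16.87 n 8 resid 0.122 slope -0.238 widths [6. 6. 5. 5. 6. 6. 5. 5.]
u at mid: obs 273.29 pred [270.95 167.57]
[[273.5, 166.0, 6.0], [273.5, 167.0, 6.0], [273.0, 168.0, 5.0], [273.0, 169.0, 5.0], [272.5, 170.0, 6.0], [272.5, 171.0, 6.0], [272.0, 172.0, 5.0], [272.0, 173.0, 5.0]]
9.4833 [ 0.56462059 -0.15765715  0.14045883] [-0.09673108  0.33020912 -3.95074955] [0.05294178 0.02702722 0.01613507]
```

View pics/bed4.png

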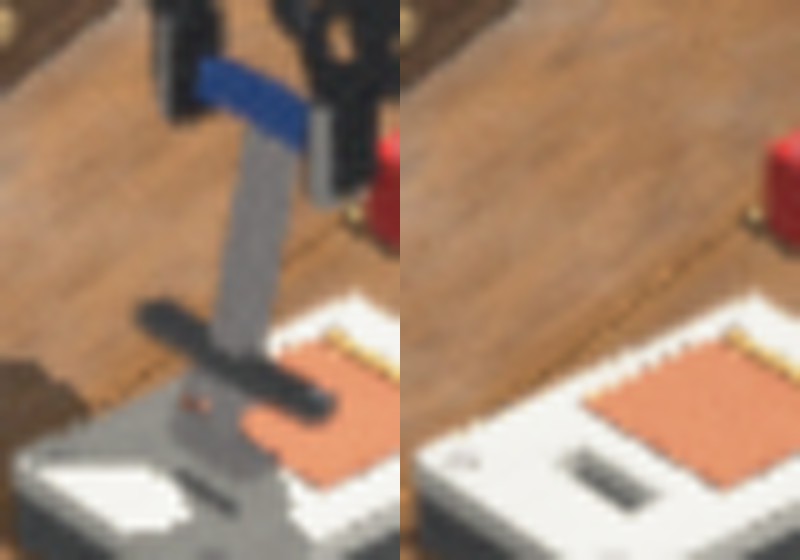

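The shank still leans about 10 degrees: bar (272,104), strap (235,355) in the left panel, with the slot at (212,480). The foot position error comes mostly from that tilt. I set the foot lightly on the bed by the slot and move the bar back over it, so that friction or the slot edge rights the post.

step_arm(
  increments=[
    {"grip": 0.6,"delta_pos": [0,0,-0.005],"twist": 0},
    {"grip": 0.6,"delta_pos": [0,0,-0.005],"twist": 0},
    {"grip": 0.6,"delta_pos": [0,0,0],"twist": 0},
    {"grip": 0.6,"delta_pos": [0.0008,0.003,0.0003],"twist": 0},
    {"grip": 0.6,"delta_pos": [0.0008,0.003,0.0002],"twist": 0},
    {"grip": 0.6,"delta_pos": [0.0008,0.003,0.0002],"twist": 0},
    {"grip": 0.6,"delta_pos": [0,0,0],"twist": 0},
  ],
)

```text
clock: 10.12
position: [0.5679, -0.1486, 0.1321]
ee_rot: [0.43, 0.562, 0.429, -0.562]
contact_force: [-0.2, -2.2, 3.4]
width: 0.0633
```

```bash
python3 tilt.py
```

```text
tilt 6.47 n 8 resid 0.122 slope -0.095 widths [6. 6. 6. 6. 5. 5. 5. 5.]
u at mid: obs 271.45 pred [270.37 170.38]
[[271.5, 169.0, 6.0], [271.5, 170.0, 6.0], [271.5, 171.0, 6.0], [271.5, 172.0, 6.0], [271.0, 173.0, 5.0], [271.0, 174.0, 5.0], [271.0, 175.0, 5.0], [271.0, 176.0, 5.0]]
10.1667 [ 0.56789584 -0.14876624  0.13207841] [-0.39167925 -2.15065959  4.39210512] [-0.41606657  0.22062356  0.00665857]
```

step_arm(
  increments=[
    {"grip": 0.6,"delta_pos": [0.0008,0.003,0.0002],"twist": 0},
    {"grip": 0.6,"delta_pos": [0.0008,0.003,0.0002],"twist": 0},
    {"grip": 0.6,"delta_pos": [0,0,0],"twist": 0},
  ],
)

```text
clock: 10.42
position: [0.5697, -0.1424, 0.1324]
ee_rot: [0.43, 0.562, 0.429, -0.561]
contact_force: [-0.2, -2.3, 5.0]
width: 0.0632
```

```bash
python3 tilt.py
```

```text
tilt 6.6 n 8 resid 0.122 slope -0.095 widths [6. 6. 6. 6. 5. 5. 5. 5.]
u at mid: obs 270.49 pred [268.79 171.  ]
[[270.5, 170.0, 6.0], [270.5, 171.0, 6.0], [270.5, 172.0, 6.0], [270.5, 173.0, 6.0], [270.0, 174.0, 5.0], [270.0, 175.0, 5.0], [270.0, 176.0, 5.0], [270.0, 177.0, 5.0]]
10.4667 [ 0.56966837 -0.14262644  0.13235416] [ 0.21262692 -2.41651349  5.99162633] [-0.42392053  0.04096353  0.01044038]
```

```bash
python3 - <<'E'
t=open("tilt.py").read()
a=t.index("hsv=");b=t.index("pts=np.array(pts)")
t=t[:a]+'''I=s["img"].astype(float); W=I[...,0]-I[...,2]   # wood is red over blue, steel is grey
v0,v1=proj(s,pt(5,.018))[1],proj(s,pt(5,.072))[1]; pts=[]; u0=proj(s,pt(5,.045))[0]
for v in range(int(np.ceil(v0)),int(v1)+1):
    lo=int(u0)-7; r=W[v,lo:lo+17]; bg=np.median(np.sort(r)[-6:]); w=np.clip((bg-r)/bg,0,1); w[w<.25]=0
    lab=cv2.connectedComponents((w>0).astype(np.uint8)[None])[1][0]; m=int(np.argmax(w[5:11]))+5; w=w*(lab==lab[m])
    if 4.2<w.sum()<6.5: pts.append(((w*np.arange(17)).sum()/w.sum()+lo,v,w.sum()))
'''+t[b:]
open("tilt.py","w").write(t)
E
python3 tilt.py
```

```text
tilt 2.61 n 9 resid 0.027 slope -0.038 widths [5.20238095 5.39664804 5.34444444 5.09756098 5.11656442 5.11801242
 5.13253012 4.9261745  4.65263158]
u at mid: obs 270.5 pred [269.55 170.72]
[[270.6, 170.0, 5.2], [270.5, 171.0, 5.4], [270.5, 172.0, 5.3], [270.4, 173.0, 5.1], [270.4, 174.0, 5.1], [270.4, 175.0, 5.1], [270.4, 176.0, 5.1], [270.3, 177.0, 4.9], [270.2, 178.0, 4.7]]
10.5167 [ 0.56962211 -0.14274833  0.13235384] [ 0.63643276 -2.21206459  5.21832819] [-0.38194406  0.06694765  0.00054541]
```

step_arm(
  increments=[
    {"grip": 0.6,"delta_pos": [0.0007,0.0025,0],"twist": 0},
    {"grip": 0.6,"delta_pos": [0.0007,0.0025,0],"twist": 0},
    {"grip": 0.6,"delta_pos": [0,0,0],"twist": 0},
  ],
)

```text
clock: 10.77
position: [0.5711, -0.1376, 0.1324]
ee_rot: [0.43, 0.562, 0.429, -0.561]
contact_force: [-0.4, -1.6, 5.9]
width: 0.0634
```

```bash
python3 tilt.py
```

```text
tilt 0.94 n 9 resid 0.042 slope -0.012 widths [5.34482759 5.29213483 5.29213483 5.21176471 5.20467836 5.21637427
 5.13375796 5.1        4.44897959]
u at mid: obs 269.63 pred [268.6  171.14]
[[269.6, 171.0, 5.3], [269.6, 172.0, 5.3], [269.6, 173.0, 5.3], [269.6, 174.0, 5.2], [269.6, 175.0, 5.2], [269.6, 176.0, 5.2], [269.6, 177.0, 5.1], [269.5, 178.0, 5.1], [269.5, 179.0, 4.4]]
10.8167 [ 0.57103472 -0.13777927  0.1323838 ] [ 0.36254516 -1.82818491  5.10990574] [-0.36694847  0.08392546  0.00751862]
```

```bash
cat > strap.py <<'E'
from h import *
from rig import manip
s=manip.get_image("scene");p=manip.get_state()["position"]
q=proj(s,[p[0],p[1],.073]); x0,y0=(q-[20,14]).astype(int)
for V in(75,85,95):
    c,r,cn,n=blob(s,lambda h,S,v:(v<V)&(S<110),x0,y0,40,28)
    x,y,w,h=cv2.boundingRect(cn); m=np.array([x+(w-1)/2,y+(h-1)/2])
    print(V,"pred",q.round(1),"centroid",c.round(2),"bbox",(x,y,w,h),"n",n,"XY c",onz(s,c,.073)[:2].round(4),"XY bbox",onz(s,m,.073)[:2].round(4),"TCP",p[:2].round(4))
d=pickle.load(open("d0.pkl","rb"))["scene"]
ap=np.array([[303,186],[271,205],[250,191],[283,174]],float); C=np.array([onz(d,a,.036) for a in ap]).mean(0)[:2]
e=np.array([-.262,-.965]); print("bed centre by scene",C.round(4),"slot by scene",(C-.035*e).round(4))
E
python3 strap.py
```

```text
75 pred [268.8 182.3] centroid [267.71 183.06] bbox (261, 179, 15, 10) n 34 XY c [ 0.5714 -0.1321] XY bbox [ 0.5692 -0.1305] TCP [ 0.571  -0.1379]
85 pred [268.8 182.3] centroid [267.98 183.2 ] bbox (261, 178, 15, 11) n 46 XY c [ 0.5703 -0.1319] XY bbox [ 0.5708 -0.1329] TCP [ 0.571  -0.1379]
95 pred [268.8 182.3] centroid [268.27 183.38] bbox (260, 178, 19, 12) n 56 XY c [ 0.5689 -0.1316] XY bbox [ 0.5665 -0.1323] TCP [ 0.571  -0.1379]
bed centre by scene [ 0.5598 -0.1688] slot by scene [ 0.5689 -0.135 ]
```

```bash
python3 - <<'E'
from h import *
from rig import manip
s=manip.get_image("scene");np.set_printoptions(linewidth=220)
V=s["img"].max(2);pickle.dump(s,open("s.pkl","wb"))
print("cols",np.arange(256,286));
for r in range(174,204): print(r,V[r,256:286])
E
```

```text
cols [256 257 258 259 260 261 262 263 264 265 266 267 268 269 270 271 272 273 274 275 276 277 278 279 280 281 282 283 284 285]
174 [185 188 190 187 182 180 176 175 177 174 176 137 117 115 116 119 122 159 173 169 167 165 163 171 177 194 199 218 201 189]
175 [181 182 185 183 176 175 173 169 171 179 180 136 121 113 118 120 127 169 169 167 164 164 176 190 210 228 233 242 232 210]
176 [181 182 182 179 175 170 161 165 182 183 177 134 116 117 117 116 124 164 165 163 171 189 211 232 241 241 243 244 244 239]
177 [180 184 184 176 164 148 136 142 166 174 172 135 117 116 119 120 130 168 170 185 206 230 243 243 233 224 238 244 245 245]
178 [180 185 176 166 118  89  75  77 103 153 161 128 114 114 116 119 135 179 207 229 239 243 243 241 214 227 227 243 244 245]
179 [187 178 168 164  91  69  65  63  65  85 116 118 115 117 116 119 152 227 239 242 221 238 236 233 208 203 228 233 242 243]
180 [176 169 173 167  98  70  67  63  64  65  79 111 114 117 113 119 163 239 222 238 233 234 234 233 231 235 207 194 228 233]
181 [174 174 173 168 135 106  76  64  63  63  70 115 114 120 120 121 167 236 234 234 233 23
[... 2106 characters left out ...]
6 146 150 151 179 235 238 243 245 244 243 240 226 201 188 179 173 166]
199 [ 70  85 113 136 145 159 162 148 145 143 145 144 142 143 144 147 149 169 180 237 242 240 225 201 188 184 176 164 129  98]
200 [ 64  68  76 102 129 140 143 146 147 148 147 140 128 127 131 146 144 146 148 174 219 201 189 185 176 165 132  96  85  76]
201 [ 64  61  62  71  88 114 134 146 145 145 146 142 125 123 132 142 145 142 147 150 182 181 173 164 130  98  85  79  79  77]
202 [ 65  65  61  64  68  74 102 130 139 145 143 147 144 142 145 142 143 146 148 148 170 163 128  95  84  82  76  77  81  73]
203 [ 69  64  64  63  63  64  66  87 116 135 140 143 143 145 146 147 146 145 139 135 125  97  84  78  74  77  79  77  87  75]
```

The pixel numbers put the strap about 1.4 px lower than it would be with the foot on the bed top. The lead-in is therefore probably already in the slot, with the shoulder caught on the edge nearer the plate. I unload, shift about 2.5 mm away from the plate and press again.

step_arm(
  increments=[
    {"grip": 0.6,"delta_pos": [0,0,0.0025],"twist": 0},
    {"grip": 0.6,"delta_pos": [0.0003,0.0012,0],"twist": 0},
    {"grip": 0.6,"delta_pos": [0.0003,0.0012,0],"twist": 0},
    {"grip": 0.6,"delta_pos": [0,0,0],"twist": 0},
  ],
)

```text
clock: 11.25
position: [0.5711, -0.1352, 0.1337]
ee_rot: [0.429, 0.562, 0.429, -0.562]
contact_force: [2.3, -1.9, -3.2]
width: 0.0634
```

step_arm(
  increments=[
    {"grip": 0.6,"delta_pos": [0,0,-0.002],"twist": 0},
    {"grip": 0.6,"delta_pos": [0,0,-0.002],"twist": 0},
    {"grip": 0.6,"delta_pos": [0,0,0],"twist": 0},
  ],
)

```text
clock: 11.5
position: [0.5712, -0.1357, 0.1325]
ee_rot: [0.43, 0.562, 0.429, -0.562]
contact_force: [-0.0, -1.8, 9.7]
width: 0.0633
```

step_arm(
  increments=[
    {"grip": 0.6,"delta_pos": [0,0,0.003],"twist": 0},
    {"grip": 0.6,"delta_pos": [0.0024,-0.0007,0],"twist": 0},
    {"grip": 0.6,"delta_pos": [0,0,0],"twist": 0},
    {"grip": 0.6,"delta_pos": [0,0,-0.002],"twist": 0},
    {"grip": 0.6,"delta_pos": [0,0,-0.001],"twist": 0},
    {"grip": 0.6,"delta_pos": [0,0,0],"twist": 0},
  ],
)

```text
clock: 12.0
position: [0.5727, -0.1364, 0.1324]
ee_rot: [-0.429, -0.561, -0.429, 0.562]
contact_force: [-4.7, -0.7, 10.9]
width: 0.0633
```

```bash
python3 tilt.py
```

```text
tilt 3.52 n 10 resid 0.041 slope -0.049 widths [5.44848485 5.38636364 5.56353591 5.58563536 5.57803468 5.19526627
 5.23529412 5.23170732 5.33333333 4.87323944]
u at mid: obs 268.83 pred [267.43 171.39]
[[269.0, 170.0, 5.4], [268.8, 171.0, 5.4], [268.8, 172.0, 5.6], [268.8, 173.0, 5.6], [268.8, 174.0, 5.6], [268.6, 175.0, 5.2], [268.6, 176.0, 5.2], [268.6, 177.0, 5.2], [268.6, 178.0, 5.3], [268.5, 179.0, 4.9]]
12.05 [ 0.57268927 -0.13631872  0.13235305] [-3.16557975 -1.02075779 11.20395905] [-0.01463545  0.80156357 -0.01072513]
```

step_arm(
  increments=[
    {"grip": 0.6,"delta_pos": [0,0,0.003],"twist": 0},
    {"grip": 0.6,"delta_pos": [-0.0044,0.0012,0],"twist": 0},
    {"grip": 0.6,"delta_pos": [0,0,0],"twist": 0},
    {"grip": 0.6,"delta_pos": [0,0,-0.002],"twist": 0},
    {"grip": 0.6,"delta_pos": [0,0,-0.001],"twist": 0},
    {"grip": 0.6,"delta_pos": [0,0,0],"twist": 0},
  ],
)

```text
clock: 12.55
position: [0.5705, -0.1357, 0.1325]
ee_rot: [0.431, 0.563, 0.428, -0.561]
contact_force: [1.3, -0.7, 10.0]
width: 0.0634
```

```bash
python3 tilt.py
```

```text
tilt 2.32 n 8 resid 0.071 slope -0.032 widths [5.55813953 5.63636364 5.59550562 5.44444444 4.92307692 5.35928144
 5.34567901 4.38983051]
u at mid: obs 269.2 pred [268.1  171.55]
[[269.2, 171.0, 5.6], [269.2, 172.0, 5.6], [269.2, 173.0, 5.6], [269.2, 174.0, 5.4], [269.3, 175.0, 4.9], [269.0, 176.0, 5.4], [269.0, 177.0, 5.3], [269.0, 178.0, 4.4]]
12.6 [ 0.57053326 -0.1356562   0.13252321] [ 0.96030567 -0.9927154   8.76857654] [-0.19610636 -0.29532847  0.0134327 ]
```

```bash
cat > ft.py <<'E'
from rig import manip
import numpy as np
F=[];M=[];P=[]
for i in range(8):
    manip.get_image("top"); s=manip.get_state(); F.append(s["contact_force"]);M.append(s["moment"]);P.append(s["position"])
F,M,P=map(np.array,(F,M,P)); f,m,p=F.mean(0),M.mean(0),P.mean(0)
print("F",f.round(2),"sd",F.std(0).round(2),"M",m.round(3),"sd",M.std(0).round(3),"P",p.round(4),P.std(0).round(4),s["clock"])
c=f+[0,0,3.3]
for h in(.1,.22): print("h",h,"contact rel. TCP x,y",((-m[1]-h*c[0])/c[2]).round(4),((m[0]-h*c[1])/c[2]).round(4))
E
python3 ft.py
```

```text
F [ 1.51 -0.78  9.26] sd [0.55 0.48 0.5 ] M [-0.204 -0.271  0.   ] sd [0.012 0.025 0.031] P [ 0.5705 -0.1356  0.1325] [0. 0. 0.] 13.0
h 0.1 contact rel. TCP x,y 0.0096 -0.01
h 0.22 contact rel. TCP x,y -0.0049 -0.0026
```

```bash
python3 - <<'E'
from h import *
np.set_printoptions(linewidth=220)
s=pickle.load(open("d0.pkl","rb"))["scene"];V=s["img"].max(2)
print("cols",np.arange(260,280));
for r in range(184,202): print(r,V[r,260:280])
e=np.array([-.262,-.965,0]);y=np.array([.965,-.262,0])
for nm,S in(("top",[.5705,-.1355,.036]),("sc",[.5689,-.135,.036])):
    print(nm,[proj(s,np.array(S)+a*.0205*y+b*.00775*e).round(1).tolist() for a,b in((1,-1),(1,1),(-1,1),(-1,-1),(0,0))])
E
```

```text
cols [260 261 262 263 264 265 266 267 268 269 270 271 272 273 274 275 276 277 278 279]
184 [170 200 226 241 243 240 237 242 233 232 229 230 230 230 230 229 231 230 230 228]
185 [226 241 243 243 243 232 212 225 227 230 231 229 228 230 229 230 230 228 230 227]
186 [243 243 243 244 243 242 232 198 209 228 231 228 230 230 230 229 230 228 230 230]
187 [244 243 243 243 243 243 242 240 220 193 223 225 228 229 230 230 230 230 230 228]
188 [243 243 243 243 243 242 241 242 241 229 199 204 223 224 228 230 230 230 231 231]
189 [243 242 242 242 237 234 218 237 241 242 240 230 197 199 220 230 230 229 230 230]
190 [243 242 239 235 213 188 161 191 224 237 241 241 239 199 186 225 225 231 230 229]
191 [242 242 242 221 198 169 143 146 166 201 227 240 242 242 227 198 208 225 226 230]
192 [243 243 243 237 225 170 117 124 132 145 176 219 236 241 242 242 232 203 202 221]
193 [243 243 243 242 240 224 175 122 106 130 140 158 200 226 239 243 243 241 201 186]
194 [243 242 242 243 243 243 240 204 141 109 118 133 155 190 227 241 244 244 242 231]
195 [242 243 243 243 243 243 243 241 226 176 120 135 186 224 242 244 244 244 244 243]
196 [242 243 243 243 243 243 244 244 243 240 211 212 240 243 244 244 244 243 243 243]
197 [236 241 243 243 243 243 244 243 243 243 242 243 244 244 244 244 243 243 243 243]
198 [184 222 238 242 243 244 243 244 244 243 244 244 244 244 244 243 243 243 241 238]
199 [140 158 208 237 241 243 243 242 242 242 242 244 243 243 243 242 241 238 221 193]
200 [127 135 149 184 225 240 243 238 230 228 231 242 243 243 240 236 220 192 182 174]
201 [ 84 111 129 144 162 208 236 239 220 221 217 241 240 236 219 191 181 176 168 160]
top [[262.6, 190.5], [266.3, 188.8], [274.6, 194.1], [270.9, 195.9], [268.6, 192.3]]
sc [[263.0, 190.8], [266.6, 189.0], [274.9, 194.3], [271.3, 196.1], [268.9, 192.5]]
```

step_arm(
  increments=[
    {"grip": 0.6,"delta_pos": [0,0,0.004],"twist": 0},
    {"grip": 0.6,"delta_pos": [0.0022,-0.0022,0],"twist": 0},
    {"grip": 0.6,"delta_pos": [0,0,0],"twist": 0},
    {"grip": 0.6,"delta_pos": [0,0,-0.002],"twist": 0},
    {"grip": 0.6,"delta_pos": [0,0,-0.002],"twist": 0},
    {"grip": 0.6,"delta_pos": [0,0,0],"twist": 0},
  ],
)

```text
clock: 13.5
position: [0.5708, -0.1375, 0.1323]
ee_rot: [-0.43, -0.561, -0.429, 0.562]
contact_force: [-1.3, -0.5, 11.5]
width: 0.0636
```

```bash
python3 tilt.py | grep -v '^\[\['; python3 ft.py
```

```text
tilt 1.84 n 9 resid 0.013 slope -0.025 widths [5.24096386 5.3908046  5.48888889 5.42696629 5.23976608 5.08982036
 5.17159763 5.22580645 4.92436975]
u at mid: obs 269.5 pred [268.45 171.3 ]
13.55 [ 0.5707462  -0.13742172  0.13232912] [-1.59516652 -0.44143674 12.23444796] [-0.02085869  0.40783672 -0.01197086]
F [-1.36 -0.46 11.04] sd [0.33 0.43 0.67] M [-0.01   0.421 -0.009] sd [0.026 0.032 0.025] P [ 0.5707 -0.1374  0.1323] [0. 0. 0.] 13.95
h 0.1 contact rel. TCP x,y -0.0199 0.0025
h 0.22 contact rel. TCP x,y -0.0085 0.0064
```

step_arm(
  increments=[
    {"grip": 0.6,"delta_pos": [0,0,0.0015],"twist": 0},
    {"grip": 0.6,"delta_pos": [0,0,0],"twist": 0},
    {"grip": 0.6,"delta_pos": [-0.0004,-0.0014,0],"twist": 0},
    {"grip": 0.6,"delta_pos": [-0.0004,-0.0014,0],"twist": 0},
    {"grip": 0.6,"delta_pos": [0,0,0],"twist": 0},
  ],
)

```text
clock: 14.37
position: [0.5701, -0.1396, 0.1323]
ee_rot: [0.429, 0.562, 0.43, -0.562]
contact_force: [0.4, -0.1, 6.9]
width: 0.0634
```

```bash
python3 tilt.py | grep -v '^\[\['; python3 ft.py
```

```text
tilt 3.01 n 9 resid 0.076 slope -0.043 widths [5.45508982 5.38857143 5.24861878 5.26315789 5.21212121 5.13095238
 5.21176471 5.44578313 5.08108108]
u at mid: obs 269.75 pred [268.77 171.15]
14.4167 [ 0.57014905 -0.13953027  0.13234359] [0.77443313 0.61856611 5.32532452] [ 0.22614097  0.02774498 -0.05604351]
F [0.2  0.43 5.67] sd [0.57 0.72 0.34] M [0.219 0.012 0.013] sd [0.02  0.026 0.029] P [ 0.5702 -0.1394  0.1323] [0. 0. 0.] 14.8167
h 0.1 contact rel. TCP x,y -0.0036 0.0197
h 0.22 contact rel. TCP x,y -0.0063 0.014
```

step_arm(
  increments=[
    {"grip": 0.6,"delta_pos": [-0.0004,-0.0014,0.0003],"twist": 0},
    {"grip": 0.6,"delta_pos": [-0.0004,-0.0014,0],"twist": 0},
    {"grip": 0.6,"delta_pos": [0,0,0],"twist": 0},
  ],
)

```text
clock: 15.07
position: [0.5693, -0.1426, 0.1321]
ee_rot: [-0.429, -0.562, -0.43, 0.562]
contact_force: [1.0, 1.3, 3.7]
width: 0.0632
```

step_arm(
  increments=[
    {"grip": 0.6,"delta_pos": [-0.0004,-0.0014,0],"twist": 0},
    {"grip": 0.6,"delta_pos": [-0.0004,-0.0014,0],"twist": 0},
    {"grip": 0.6,"delta_pos": [0,0,0],"twist": 0},
  ],
)

```text
clock: 15.32
position: [0.5684, -0.1456, 0.1319]
ee_rot: [-0.429, -0.562, -0.429, 0.562]
contact_force: [0.0, 1.6, 2.3]
width: 0.0633
```

```bash
python3 tilt.py | grep -v '^\[\['; python3 ft.py
```

```text
tilt 5.68 n 10 resid 0.051 slope -0.083 widths [5.35714286 5.5497076  5.60227273 5.61988304 5.34131737 5.35365854
 5.32098765 5.28915663 5.15584416 4.88679245]
u at mid: obs 270.83 pred [269.81 170.77]
15.3667 [ 0.56841767 -0.14554837  0.13192071] [0.83186569 0.81920132 2.90871332] [ 0.33427523 -0.01257887 -0.01908283]
F [0.07 0.84 1.76] sd [0.47 0.27 0.63] M [ 0.332  0.02  -0.033] sd [0.024 0.035 0.024] P [ 0.5685 -0.1454  0.132 ] [0. 0. 0.] 15.7667
h 0.1 contact rel. TCP x,y -0.0053 0.049
h 0.22 contact rel. TCP x,y -0.0071 0.0291
```

Two things agree now. The force data put the contact about 8 mm to the -x side. The scene pixels put the foot about 5 mm too far toward -x along the slot. I shift 5 mm along the slot toward +x and probe.

step_arm(
  increments=[
    {"grip": 0.6,"delta_pos": [0,0,0.004],"twist": 0},
    {"grip": 0.6,"delta_pos": [0.0024,-0.0007,0],"twist": 0},
    {"grip": 0.6,"delta_pos": [0.0024,-0.0006,0],"twist": 0},
    {"grip": 0.6,"delta_pos": [0,0,0],"twist": 0},
    {"grip": 0.6,"delta_pos": [0,0,-0.003],"twist": 0},
    {"grip": 0.6,"delta_pos": [0,0,-0.002],"twist": 0},
    {"grip": 0.6,"delta_pos": [0,0,0],"twist": 0},
  ],
)

```text
clock: 16.35
position: [0.5729, -0.1466, 0.1303]
ee_rot: [-0.429, -0.561, -0.43, 0.562]
contact_force: [-0.2, 0.5, -2.7]
width: 0.0634
```

```bash
sed -i 's/(.1,.22)/(.3,)/' ft.py; python3 tilt.py | grep -v '^\[\['; python3 ft.py
```

```text
tilt 5.71 n 10 resid 0.089 slope -0.083 widths [5.48192771 5.4260355  5.43820225 5.53333333 5.12280702 5.13414634
 5.20238095 5.22352941 5.1572327  5.06      ]
u at mid: obs 270.02 pred [268.78 170.58]
16.4 [ 0.5730357  -0.14663269  0.13055057] [-0.79088015  0.00884466 -3.08370341] [ 0.02600332 -0.00512074 -0.00982028]
F [ 0.04  0.01 -3.58] sd [0.35 0.49 0.29] M [-0.002 -0.005 -0.007] sd [0.025 0.028 0.022] P [ 0.5735 -0.1468  0.1312] [0.0001 0.     0.0002] 16.8
h 0.3 contact rel. TCP x,y 0.0239 0.0207
```

The tool is now below the earlier contact height and carries the free weight, so the tip has entered the slot. I lower further.

step_arm(
  increments=[
    {"grip": 0.6,"delta_pos": [0,0,-0.002],"twist": 0},
    {"grip": 0.6,"delta_pos": [0,0,-0.002],"twist": 0},
    {"grip": 0.6,"delta_pos": [0,0,0],"twist": 0},
  ],
)

```text
clock: 17.05
position: [0.5734, -0.1467, 0.1267]
ee_rot: [-0.429, -0.562, -0.429, 0.562]
contact_force: [0.1, 1.7, -4.5]
width: 0.0636
```

```bash
python3 tilt.py | grep -v '^\[\['; python3 ft.py
```

```text
tilt 5.04 n 9 resid 0.073 slope -0.073 widths [5.33532934 5.53714286 5.42857143 5.23255814 5.22891566 5.22619048
 5.23976608 5.33333333 5.15714286]
u at mid: obs 269.85 pred [268.79 171.48]
17.1 [ 0.57348971 -0.1466778   0.1268813 ] [-0.68088522  0.24749215 -3.27883123] [ 0.04963187  0.0237875  -0.03607577]
F [-0.26  0.51 -3.6 ] sd [0.85 0.48 0.58] M [ 0.086  0.026 -0.014] sd [0.024 0.02  0.044] P [ 0.5736 -0.1468  0.1272] [0.     0.     0.0001] 17.5
h 0.3 contact rel. TCP x,y -0.1759 0.2253
```

step_arm(
  increments=[
    {"grip": 0.6,"delta_pos": [0.0005,0.0019,-0.001],"twist": 0},
    {"grip": 0.6,"delta_pos": [0.0005,0.0019,-0.001],"twist": 0},
    {"grip": 0.6,"delta_pos": [0.0005,0.0019,-0.001],"twist": 0},
    {"grip": 0.6,"delta_pos": [0,0,-0.001],"twist": 0},
    {"grip": 0.6,"delta_pos": [0,0,0],"twist": 0},
  ],
)

```text
clock: 17.92
position: [0.575, -0.1413, 0.1231]
ee_rot: [-0.43, -0.562, -0.429, 0.562]
contact_force: [-0.1, -1.5, -3.9]
width: 0.0636
```

```bash
python3 tilt.py | grep -v '^\[\['; python3 ft.py
```

```text
tilt 4.83 n 6 resid 0.055 slope -0.068 widths [5.52631579 5.40223464 5.42774566 5.1547619  5.21176471 5.19526627]
u at mid: obs 268.84 pred [267.48 173.09]
17.9667 [ 0.57501356 -0.14131538  0.12308877] [-0.54430824 -1.34944995 -3.23399963] [-0.31604181  0.16766041 -0.06345841]
F [-0.7  -1.2  -3.58] sd [0.25 0.38 0.57] M [-0.348  0.188 -0.005] sd [0.034 0.022 0.031] P [ 0.5751 -0.1412  0.1231] [0. 0. 0.] 18.3667
h 0.3 contact rel. TCP x,y -0.0814 -0.0396
```

step_arm(
  increments=[
    {"grip": 0.6,"delta_pos": [0.0004,0.0014,-0.001],"twist": 0},
    {"grip": 0.6,"delta_pos": [0.0004,0.0014,-0.001],"twist": 0},
    {"grip": 0.6,"delta_pos": [0.0003,0.0012,-0.001],"twist": 0},
    {"grip": 0.6,"delta_pos": [0,0,-0.001],"twist": 0},
    {"grip": 0.6,"delta_pos": [0,0,0],"twist": 0},
  ],
)

```text
clock: 18.78
position: [0.5762, -0.1369, 0.119]
ee_rot: [0.429, 0.562, 0.429, -0.562]
contact_force: [-0.7, -0.9, -3.0]
width: 0.0635
```

```bash
python3 tilt.py | grep -v '^\[\['; python3 ft.py
```

```text
tilt -1.41 n 6 resid 0.024 slope 0.026 widths [5.45783133 5.48554913 5.02352941 5.02994012 5.05142857 5.53125   ]
u at mid: obs 268.21 pred [267.53 174.2 ]
18.8333 [ 0.57622948 -0.13695741  0.11904477] [-1.28845127 -1.26095224 -3.81671915] [-0.20893073  0.15517964  0.05324123]
F [-0.65 -0.9  -4.24] sd [0.4  0.46 0.33] M [-0.268  0.148 -0.004] sd [0.015 0.031 0.022] P [ 0.5762 -0.1371  0.1191] [0. 0. 0.] 19.2333
h 0.3 contact rel. TCP x,y -0.0505 -0.002
```

step_arm(
  increments=[
    {"grip": 0.6,"delta_pos": [-0.0008,0.0002,-0.002],"twist": 0},
    {"grip": 0.6,"delta_pos": [0,0,-0.002],"twist": 0},
    {"grip": 0.6,"delta_pos": [0,0,-0.002],"twist": 0},
    {"grip": 0.6,"delta_pos": [0,0,-0.002],"twist": 0},
    {"grip": 0.6,"delta_pos": [0,0,0],"twist": 0},
  ],
)

```text
clock: 19.65
position: [0.5757, -0.1367, 0.1119]
ee_rot: [0.429, 0.562, 0.429, -0.562]
contact_force: [-1.2, -0.9, 1.2]
width: 0.0633
```

```bash
python3 tilt.py | grep -v '^\[\['; python3 ft.py
```

```text
tilt 8.94 n 4 resid 0.072 slope -0.126 widths [5.26946108 5.17365269 5.09090909 6.15740741]
u at mid: obs 268.34 pred [265.76 176.92]
19.7 [ 0.57573757 -0.13679124  0.11186405] [-1.5370516   0.32537044  1.31587683] [-0.0794565   0.25158787 -0.02861358]
F [-1.09  0.19  3.98] sd [0.52 0.5  0.93] M [-0.048  0.307 -0.016] sd [0.023 0.037 0.028] P [ 0.5757 -0.1369  0.1118] [0. 0. 0.] 20.1
h 0.3 contact rel. TCP x,y 0.0026 -0.0143
```

step_arm(
  increments=[
    {"grip": 0.6,"delta_pos": [0,0,0.002],"twist": 0},
    {"grip": 0.6,"delta_pos": [-0.0014,0.0004,0],"twist": 0},
    {"grip": 0.6,"delta_pos": [0,0,-0.002],"twist": 0},
    {"grip": 0.6,"delta_pos": [0,0,-0.002],"twist": 0},
    {"grip": 0.6,"delta_pos": [0,0,0],"twist": 0},
  ],
)

```text
clock: 20.52
position: [0.5741, -0.1364, 0.1117]
ee_rot: [0.43, 0.562, 0.429, -0.562]
contact_force: [-3.5, 1.4, 14.2]
width: 0.0637
```

```bash
python3 ft.py
```

```text
F [-3.18  1.38 13.51] sd [0.66 0.46 0.51] M [ 0.114  0.82  -0.029] sd [0.038 0.026 0.017] P [ 0.5741 -0.1364  0.1117] [0. 0. 0.] 20.9167
h 0.3 contact rel. TCP x,y 0.0079 -0.0178
```

step_arm(
  increments=[
    {"grip": 0.6,"delta_pos": [0.0003,0.001,0],"twist": 0},
    {"grip": 0.6,"delta_pos": [0.0003,0.001,0],"twist": 0},
    {"grip": 0.6,"delta_pos": [0,0,0],"twist": 0},
  ],
)

```text
clock: 21.17
position: [0.5747, -0.1345, 0.1114]
ee_rot: [0.43, 0.562, 0.429, -0.562]
contact_force: [-2.8, 0.9, 12.2]
width: 0.0634
```

```bash
python3 ft.py; python3 - <<'E'
from h import *
from rig import manip
np.set_printoptions(linewidth=220)
s=manip.get_image("scene");p=manip.get_state()["position"]
b=blob(s,lambda h,S,v:(abs(h-110)<15)&(S>120)&(v>50),240,130,60,70); print("bar",b[0],cv2.boundingRect(b[2]))
for z in(.133,.138): print(z,proj(s,[p[0],p[1],z]))
for z in(.047,.052): print("strap",z,proj(s,[p[0],p[1],z]))
V=s["img"].max(2); print("cols",np.arange(256,284))
for r in range(178,202): print(r,V[r,256:284])
E
```

```text
F [-2.86  0.91 12.02] sd [0.44 0.48 0.63] M [-0.038  0.746 -0.039] sd [0.034 0.025 0.031] P [ 0.5747 -0.1346  0.1115] [0. 0. 0.] 21.5667
h 0.3 contact rel. TCP x,y 0.0072 -0.0203
bar [266.         164.19047619] (261, 161, 11, 8)
0.133 [267.23123984 166.18613592]
0.138 [267.22468661 164.80145169]
strap 0.047 [267.34010056 189.18819358]
strap 0.052 [267.33396448 187.89165116]
cols [256 257 258 259 260 261 262 263 264 265 266 267 268 269 270 271 272 273 274 275 276 277 278 279 280 281 282 283]
178 [183 181 178 173 170 177 178 177 169 151 120 116 121 120 122 150 169 183 207 230 238 243 243 241 211 226 226 242]
179 [185 174 164 168 176 175 172 172 166 142 118 115 123 117 123 161 198 230 239 242 222 238 235 231 206 203 228 233]
180 [177 167 168 174 171 170 173 169 157 127 114 118 119 117 127 184 237 242 223 238 233 234 233 231 232 235 204 194]
181 [174 173 174 174 171 173 171 161 153 148 119 113 118 118 127 178 215 238 233 235 234 233 233 234 233 233 228 217]
182 [176 172 173 170 165 163 132 168 181 170 119 116 116 116 124 182 227 234 233 233 234 234 233 233 234 233 232 232]
183 [176 178 1
[... 1527 characters left out ...]
6 186 224 237 240 200 154 146 148 146 144 148 145 143 125 128 180 153 126 106 142 234 244 245 245 244 243 239]
197 [129 143 161 212 238 233 163 147 145 145 145 147 147 148 144 165 231 200 153 153 189 214 244 244 243 240 224 183]
198 [ 98 126 140 155 165 164 147 144 145 145 146 146 146 146 150 150 178 231 171 198 241 243 243 240 225 201 188 179]
199 [ 68  89 115 137 140 142 146 145 147 146 146 144 142 141 141 146 146 162 163 233 242 241 227 201 189 185 175 163]
200 [ 62  66  72 104 130 141 142 144 145 149 146 140 125 124 131 142 146 145 147 172 219 201 190 182 175 163 130  94]
201 [ 65  62  65  70  91 114 135 146 145 146 147 145 128 128 132 142 143 146 147 148 183 181 174 167 130  98  85  77]
```

The strap centre is at about (268,189.5), and the prediction for a seated collar is (267.3,189.2). The earlier stop was the shoulder on the slot's chamfer, and now the collar is down. I unload the press and release gently.

step_arm(
  increments=[
    {"grip": 0.6,"delta_pos": [0,0,0.0015],"twist": 0},
    {"grip": 0.6,"delta_pos": [0,0,0.001],"twist": 0},
    {"grip": 0.6,"delta_pos": [0,0,0],"twist": 0},
  ],
)

```text
clock: 21.87
position: [0.5746, -0.1347, 0.1117]
ee_rot: [-0.429, -0.562, -0.429, 0.562]
contact_force: [-1.1, -1.3, 0.9]
width: 0.0632
```

```bash
python3 ft.py
```

```text
F [-0.4  -0.32  1.78] sd [0.51 0.4  0.54] M [-0.283  0.139 -0.004] sd [0.03  0.025 0.026] P [ 0.5747 -0.1346  0.1117] [0. 0. 0.] 22.2667
h 0.3 contact rel. TCP x,y -0.0038 -0.0367
```

step_arm(
  increments=[
    {"grip": 0.78,"delta_pos": [0,0,0],"twist": 0},
    {"grip": 0.85,"delta_pos": [0,0,0],"twist": 0},
    {"grip": 1,"delta_pos": [0,0,0],"twist": 0},
    {"grip": 1,"delta_pos": [0,0,0],"twist": 0},
    {"grip": 1,"delta_pos": [0,0,0],"twist": 0},
    {"grip": 1,"delta_pos": [0,0,0.01],"twist": 0},
    {"grip": 1,"delta_pos": [0,0,0.02],"twist": 0},
    {"grip": 1,"delta_pos": [0,0,0.02],"twist": 0},
    {"grip": 1,"delta_pos": [0,0,0.02],"twist": 0},
    {"grip": 1,"delta_pos": [0,0,0],"twist": 0},
  ],
)

```text
clock: 23.1
position: [0.5773, -0.1354, 0.1868]
ee_rot: [0.432, 0.564, 0.427, -0.56]
contact_force: [1.4, -0.2, 1.2]
width: 0.0853
```

```bash
python3 - <<'E'
from h import *
from rig import manip
s=manip.get_image("scene");t=manip.get_image("top");st=manip.get_state();print(st["clock"],st["position"],st["contact_force"],st["width"])
b=blob(s,lambda h,S,v:(abs(h-110)<15)&(S>120)&(v>50),240,130,60,70); print("bar",b[0],b[1],cv2.boundingRect(b[2]),"XY at .133",onz(s,b[0],.133))
W=np.zeros((600,800,3),np.uint8);W[:600,:400]=crop(s,246,140,40,60,10);W[:400,400:]=crop(t,262,170,60,60,7)[:400,:400]
cv2.imwrite("pics/rel.png",W);pickle.dump((s,t),open("rel.pkl","wb"))
E
```

```text
23.2 [ 0.57513306 -0.13465946  0.18297916] [-0.44630927 -0.13432719 -0.59302097] 0.08586989055384327
bar [268.30645161 166.46774194] ((268.0882263183594, 166.35293579101562), (15.60637092590332, 4.287464618682861), 30.963754653930664) (261, 162, 15, 10) XY at .133 [ 0.57092982 -0.13510371  0.133     ]
```

View pics/rel.png

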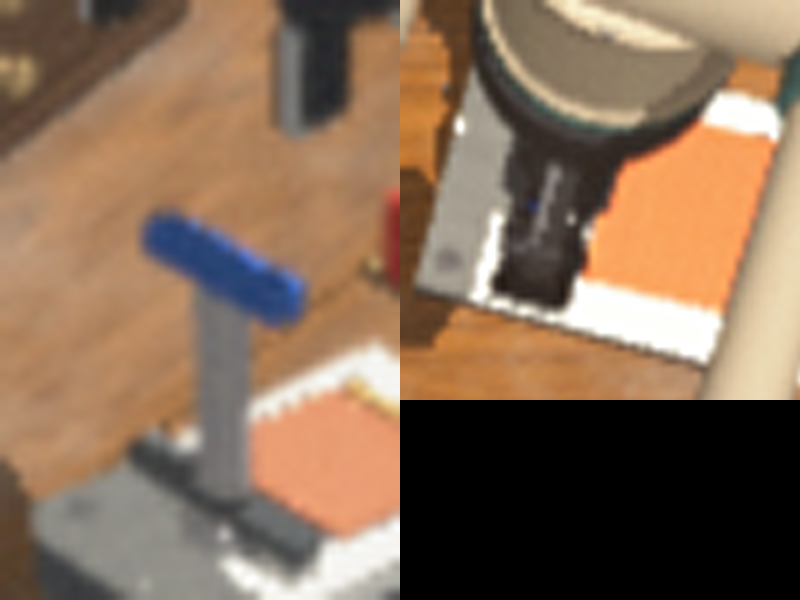

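The post stands by itself, upright, with the collar on the bed and the bar at (223,268) in the left panel. Now I turn the jaws across the bar, lower and grip.

step_arm(
  increments=[
    {"grip": 1,"delta_pos": [0,0,0],"twist": 7},
    {"grip": 1,"delta_pos": [0,0,0],"twist": 7},
    {"grip": 1,"delta_pos": [0,0,0],"twist": 7},
    {"grip": 1,"delta_pos": [0,0,0],"twist": 7},
    {"grip": 1,"delta_pos": [0,0,0],"twist": 7},
    {"grip": 1,"delta_pos": [0,0,0],"twist": 7},
    {"grip": 1,"delta_pos": [0,0,0],"twist": 7},
    {"grip": 1,"delta_pos": [0,0,0],"twist": 7},
    {"grip": 1,"delta_pos": [0,0,0],"twist": 7},
    {"grip": 1,"delta_pos": [0,0,0],"twist": 7},
  ],
)

```text
clock: 24.03
position: [0.5737, -0.1342, 0.1803]
ee_rot: [0.674, 0.212, 0.676, -0.212]
contact_force: [0.7, 0.6, 0.2]
width: 0.0853
```

step_arm(
  increments=[
    {"grip": 1,"delta_pos": [0,0,0],"twist": 7},
    {"grip": 1,"delta_pos": [0,0,0],"twist": 7},
    {"grip": 1,"delta_pos": [0,0,0],"twist": 6},
    {"grip": 1,"delta_pos": [0,0,0],"twist": 0},
    {"grip": 1,"delta_pos": [0,0,0],"twist": 0},
  ],
)

```text
clock: 24.45
position: [0.5739, -0.1342, 0.1807]
ee_rot: [0.7, 0.095, 0.701, -0.094]
contact_force: [-0.1, -0.6, 0.4]
width: 0.0854
```

```bash
cat > chk.py <<'E'
from h import *
from rig import manip
s=manip.get_image("scene");st=manip.get_state()
R=Ro.from_quat(np.roll(st["ee_rot"],-1)).as_matrix();print(st["clock"],st["position"].round(4),"jaw yaw",np.degrees(np.arctan2(R[1,1],R[0,1])).round(2),"F",st["contact_force"].round(1),"M",st["moment"].round(2),"w",st["width"].round(4),"q",st["qpos"].round(2))
b=blob(s,lambda h,S,v:(abs(h-110)<15)&(S>120)&(v>50),240,130,60,70); print("bar",b[0].round(2),cv2.boundingRect(b[2]),"XY",onz(s,b[0],.133).round(4))
E
python3 chk.py
```

```text
Traceback (most recent call last):
  File "chk.py", line 4, in <module>
    R=Ro.from_quat(np.roll(st["ee_rot"],-1)).as_matrix();print(st["clock"],st["position"].round(4),"jaw yaw",np.degrees(np.arctan2(R[1,1],R[0,1])).round(2),"F",st["contact_force"].round(1),"M",st["moment"].round(2),"w",st["width"].round(4),"q",st["qpos"].round(2))
                                                                                                                                                                                                                           ^^^^^^^^^^^^^^^^^
AttributeError: 'float' object has no attribute 'round'
```

step_arm(
  increments=[
    {"grip": 1,"delta_pos": [0.0005,0,-0.02],"twist": 0},
    {"grip": 1,"delta_pos": [0,0,-0.02],"twist": 0},
    {"grip": 1,"delta_pos": [0,0,-0.016],"twist": 0},
    {"grip": 1,"delta_pos": [0,0,-0.01],"twist": 0},
    {"grip": 1,"delta_pos": [0,0,0],"twist": 0},
    {"grip": 1,"delta_pos": [0,0,0],"twist": 0},
  ],
  force=30,
)

```text
clock: 25.0
position: [0.575, -0.1344, 0.1154]
ee_rot: [0.701, 0.094, 0.701, -0.094]
contact_force: [0.7, -0.2, 0.3]
width: 0.0854
```

```bash
sed -i 's/st\["width"\].round(4)/round(float(st["width"]),4)/' chk.py; python3 chk.py
```

```text
25.05 [ 0.5756 -0.1347  0.1162] jaw yaw 74.73 F [ 0.1 -0.6  0.3] M [-0.03 -0.01  0.03] w 0.0855 q [-0.35  0.38  1.64  0.    1.11 -1.65]
bar [268.04 166.51] (261, 162, 15, 10) XY [ 0.5715 -0.1344  0.133 ]
```

step_arm(
  increments=[
    {"grip": 0.5,"delta_pos": [0,0,0],"twist": 0},
    {"grip": 0.3,"delta_pos": [0,0,0],"twist": 0},
    {"grip": 0.25,"delta_pos": [0,0,0],"twist": 0},
    {"grip": 0.2,"delta_pos": [0,0,0],"twist": 0},
    {"grip": 0.15,"delta_pos": [0,0,0],"twist": 0},
    {"grip": 0.1,"delta_pos": [0,0,0],"twist": 0},
    {"grip": 0.1,"delta_pos": [0,0,0],"twist": 0},
    {"grip": 0.1,"delta_pos": [0,0,0],"twist": 0},
    {"grip": 0.1,"delta_pos": [0,0,0],"twist": 0},
  ],
)

```text
clock: 25.8
position: [0.5752, -0.1348, 0.116]
ee_rot: [0.701, 0.094, 0.701, -0.094]
contact_force: [-0.5, -0.9, 2.2]
width: 0.0131
```

```bash
python3 chk.py; python3 ft.py
```

```text
25.85 [ 0.5753 -0.1348  0.116 ] jaw yaw 74.77 F [-0.9 -1.   1.8] M [-0.13  0.07 -0.02] w 0.0132 q [-0.35  0.38  1.65 -0.    1.11 -1.65]
bar [270.96 168.11] (268, 165, 7, 7) XY [ 0.5585 -0.1314  0.133 ]
F [-0.29 -1.06  3.56] sd [0.44 0.43 0.59] M [-0.206  0.103  0.031] sd [0.053 0.032 0.022] P [ 0.5753 -0.1347  0.116 ] [0. 0. 0.] 26.25
h 0.3 contact rel. TCP x,y -0.0024 0.0163
```

step_arm(
  increments=[
    {"grip": 0.1,"delta_pos": [0,0,0],"twist": -4},
    {"grip": 0.1,"delta_pos": [0,0,0],"twist": -5},
    {"grip": 0.1,"delta_pos": [0,0,0],"twist": -5},
    {"grip": 0.1,"delta_pos": [0,0,0],"twist": -5},
    {"grip": 0.1,"delta_pos": [0,0,0],"twist": -5},
    {"grip": 0.1,"delta_pos": [0,0,0],"twist": -5},
    {"grip": 0.1,"delta_pos": [0,0,0],"twist": 0},
  ],
)

```text
clock: 26.83
position: [0.573, -0.1349, 0.116]
ee_rot: [0.654, 0.266, 0.656, -0.268]
contact_force: [-4.9, -2.2, 7.7]
width: 0.0132
```

```bash
python3 chk.py; python3 ft.py
```

```text
26.8833 [ 0.573  -0.1349  0.116 ] jaw yaw 45.78 F [-4.4 -1.3  6.8] M [-0.44  1.06  0.01] w 0.0132 q [-0.35  0.38  1.65 -0.    1.12 -1.15]
bar [268.58 168.  ] (267, 162, 5, 12) XY [ 0.565  -0.1279  0.133 ]
F [-4.41 -2.07  7.33] sd [0.71 0.35 0.32] M [-0.449  1.036  0.033] sd [0.022 0.029 0.032] P [ 0.5731 -0.1349  0.116 ] [0. 0. 0.] 27.2833
h 0.3 contact rel. TCP x,y 0.0269 0.0162
```

step_arm(
  increments=[
    {"grip": 0.1,"delta_pos": [-0.0015,-0.0005,0.0008],"twist": -2},
    {"grip": 0.1,"delta_pos": [-0.001,-0.0003,0],"twist": -5},
    {"grip": 0.1,"delta_pos": [0,0,0],"twist": -5},
    {"grip": 0.1,"delta_pos": [0,0,0],"twist": -5},
    {"grip": 0.1,"delta_pos": [0,0,0],"twist": -5},
    {"grip": 0.1,"delta_pos": [0,0,0],"twist": -5},
    {"grip": 0.1,"delta_pos": [0,0,0],"twist": 0},
  ],
)

```text
clock: 27.87
position: [0.5698, -0.1351, 0.1161]
ee_rot: [0.573, 0.411, 0.576, -0.413]
contact_force: [-4.3, -1.7, 4.9]
width: 0.0134
```

```bash
python3 chk.py; python3 ft.py
```

```text
27.9167 [ 0.57   -0.1351  0.1161] jaw yaw 18.79 F [-4.4 -1.7  4.9] M [-0.27  1.23  0.07] w 0.0136 q [-0.35  0.38  1.65 -0.    1.12 -0.68]
bar [267.2  168.12] (264, 162, 6, 12) XY [ 0.5682 -0.1249  0.133 ]
F [-5.26 -1.24  5.33] sd [0.51 0.36 0.29] M [-0.298  1.273  0.056] sd [0.021 0.016 0.04 ] P [ 0.57   -0.1351  0.1161] [0. 0. 0.] 28.3167
h 0.3 contact rel. TCP x,y 0.0354 0.0087
```

step_arm(
  increments=[
    {"grip": 0.1,"delta_pos": [-0.001,-0.0004,0],"twist": -2},
    {"grip": 0.1,"delta_pos": [-0.0008,0,0],"twist": -5},
    {"grip": 0.1,"delta_pos": [0,0,0],"twist": -5},
    {"grip": 0.1,"delta_pos": [0,0,0],"twist": -5},
    {"grip": 0.1,"delta_pos": [0,0,0],"twist": -5},
    {"grip": 0.1,"delta_pos": [0,0,0],"twist": -5},
    {"grip": 0.1,"delta_pos": [0,0,0],"twist": 0},
  ],
)

```text
clock: 28.9
position: [0.5709, -0.1361, 0.116]
ee_rot: [-0.463, -0.535, -0.462, 0.535]
contact_force: [-0.4, -1.5, -0.6]
width: 0.0132
```

```bash
python3 chk.py; python3 ft.py
```

```text
28.95 [ 0.571  -0.136   0.1161] jaw yaw -8.11 F [ 0.6 -2.1 -1.4] M [-0.61  0.08 -0.  ] w 0.0136 q [-0.35  0.38  1.65 -0.    1.11 -0.21]
bar [264.41 168.34] (261, 165, 7, 7) XY [ 0.5746 -0.119   0.133 ]
F [-0.15 -2.36 -2.81] sd [0.44 0.67 1.01] M [-0.653 -0.005 -0.021] sd [0.057 0.056 0.027] P [ 0.5709 -0.1359  0.1161] [0.     0.0001 0.    ] 29.35
h 0.3 contact rel. TCP x,y 0.1023 0.1103
```

step_arm(
  increments=[
    {"grip": 0.1,"delta_pos": [0,-0.0005,-0.0008],"twist": -3},
    {"grip": 0.1,"delta_pos": [0,0,0],"twist": -3},
    {"grip": 0.1,"delta_pos": [0,0,0],"twist": -2},
    {"grip": 0.1,"delta_pos": [0,0,0],"twist": 0},
    {"grip": 0.1,"delta_pos": [0,0,0],"twist": 0},
  ],
)

```text
clock: 29.77
position: [0.5718, -0.1365, 0.1161]
ee_rot: [0.425, 0.566, 0.424, -0.565]
contact_force: [2.5, -2.9, -2.3]
width: 0.0132
```

```bash
python3 chk.py; python3 ft.py
```

```text
29.8167 [ 0.5718 -0.1365  0.116 ] jaw yaw -16.18 F [ 2.2 -2.5 -1.6] M [-0.68 -0.54  0.01] w 0.0135 q [-0.35  0.38  1.65  0.    1.11 -0.07]
bar [263.41 168.  ] (260, 165, 7, 6) XY [ 0.5784 -0.119   0.133 ]
F [ 2.87 -2.69 -1.92] sd [0.47 0.36 0.38] M [-0.76  -0.732  0.016] sd [0.043 0.079 0.026] P [ 0.5716 -0.1364  0.116 ] [0.0001 0.     0.    ] 30.2167
h 0.3 contact rel. TCP x,y -0.0931 0.0333
```

step_arm(
  increments=[
    {"grip": 0.1,"delta_pos": [0.0006,-0.0005,0],"twist": -1},
    {"grip": 0.1,"delta_pos": [0,0,0],"twist": -1},
    {"grip": 0.1,"delta_pos": [0,0,0],"twist": 0},
  ],
)

```text
clock: 30.47
position: [0.5718, -0.1368, 0.116]
ee_rot: [0.415, 0.573, 0.414, -0.573]
contact_force: [2.7, -2.6, 0.1]
width: 0.0132
```

```bash
python3 ft.py
```

```text
F [ 3.41 -2.7   0.56] sd [0.43 0.62 0.65] M [-0.722 -0.91   0.042] sd [0.019 0.036 0.033] P [ 0.5718 -0.1368  0.116 ] [0. 0. 0.] 30.8667
h 0.3 contact rel. TCP x,y -0.0296 0.0229
```

step_arm(
  increments=[
    {"grip": 0.1,"delta_pos": [0,0,0],"twist": -1},
    {"grip": 0.1,"delta_pos": [0,0,0],"twist": -1},
    {"grip": 0.1,"delta_pos": [0,0,0],"twist": 0},
  ],
)

```text
clock: 31.12
position: [0.5716, -0.1369, 0.116]
ee_rot: [0.405, 0.58, 0.404, -0.58]
contact_force: [3.0, -2.1, 2.5]
width: 0.0134
```

```bash
python3 chk.py; python3 ft.py
```

```text
31.1667 [ 0.5716 -0.1369  0.116 ] jaw yaw -20.22 F [ 3.5 -3.4  2.7] M [-0.81 -0.92  0.28] w 0.0135 q [-0.35  0.38  1.65 -0.    1.11 -0.  ]
bar [263.28 167.9 ] (260, 165, 7, 6) XY [ 0.5791 -0.1193  0.133 ]
F [ 3.66 -3.48  3.14] sd [0.34 0.25 0.56] M [-0.82  -0.942  0.33 ] sd [0.025 0.036 0.027] P [ 0.5717 -0.1369  0.116 ] [0. 0. 0.] 31.5667
h 0.3 contact rel. TCP x,y -0.0243 0.0347
```

The stop is reached: Mz has risen to 0.33 N·m after a turn of about 95 degrees. I ease the side load, then release and back off.

step_arm(
  increments=[
    {"grip": 0.1,"delta_pos": [0.0008,-0.0008,0],"twist": 0.5},
    {"grip": 0.1,"delta_pos": [0.0007,-0.0007,0],"twist": 0.5},
    {"grip": 0.1,"delta_pos": [0,0,0],"twist": 0},
  ],
)

```text
clock: 31.82
position: [0.5723, -0.1375, 0.116]
ee_rot: [0.409, 0.577, 0.41, -0.577]
contact_force: [2.8, -2.6, 6.4]
width: 0.0133
```

```bash
python3 ft.py
```

```text
Traceback (most recent call last):
  File "ft.py", line 5, in <module>
    manip.get_image("top"); s=manip.get_state(); F.append(s["contact_force"]);M.append(s["moment"]);P.append(s["position"])
    ~~~~~~~~~~~~~~~^^^^^^^
ValueError: 200 camera calls are used up
```

step_arm(
  increments=[
    {"grip": 0.1,"delta_pos": [0.001,-0.001,0.0005],"twist": 0},
    {"grip": 0.1,"delta_pos": [0.001,-0.001,0],"twist": 0},
    {"grip": 0.1,"delta_pos": [0,0,0],"twist": 0},
    {"grip": 0.1,"delta_pos": [0,0,0],"twist": 0},
  ],
)

```text
clock: 32.5
position: [0.573, -0.1382, 0.116]
ee_rot: [-0.407, -0.576, -0.411, 0.577]
contact_force: [1.2, 1.9, 6.6]
width: 0.0135
```

```bash
python3 -c "
from rig import manip
s=manip.get_state();print(s['position'],s['contact_force'],s['moment'])"
```

```text
[ 0.57299909 -0.13817677  0.11597377] [1.24885701 1.9082476  6.58710323] [ 0.28224977 -0.14554965  0.11551113]
```

step_arm(
  increments=[
    {"grip": 0.1,"delta_pos": [0.0005,0.0006,0.001],"twist": 0},
    {"grip": 0.1,"delta_pos": [0,0,0],"twist": 0},
    {"grip": 0.1,"delta_pos": [0,0,0],"twist": 0},
  ],
)

```text
clock: 32.75
position: [0.5732, -0.1382, 0.116]
ee_rot: [-0.407, -0.576, -0.411, 0.577]
contact_force: [-0.7, 1.4, 0.6]
width: 0.0133
```

```bash
python3 -c "
from rig import manip
s=manip.get_state();print(s['position'],s['contact_force'],s['moment'])"
```

```text
[ 0.57323672 -0.13817612  0.11600794] [-0.71031215  1.35191343  0.61602934] [0.32363207 0.09873175 0.14065643]
```

step_arm(
  increments=[
    {"grip": 0.2,"delta_pos": [0,0,0],"twist": 0},
    {"grip": 0.3,"delta_pos": [0,0,0],"twist": 0},
    {"grip": 0.5,"delta_pos": [0,0,0],"twist": 0},
    {"grip": 0.6,"delta_pos": [0,0,0],"twist": 0},
    {"grip": 0.6,"delta_pos": [0,0,0],"twist": 0},
    {"grip": 0.6,"delta_pos": [0,0,0],"twist": 0},
  ],
)

```text
clock: 33.25
position: [0.5754, -0.1397, 0.1172]
ee_rot: [-0.409, -0.577, -0.409, 0.577]
contact_force: [-0.6, 0.6, -0.3]
width: 0.0514
```

```bash
python3 -c "
from rig import manip
s=manip.get_state();print(s['position'],s['contact_force'],s['moment'],s['width'])"
```

```text
[ 0.57536381 -0.13968267  0.11721511] [-0.55734566  0.60990054 -0.27240389] [ 0.00545117 -0.01961268 -0.01527394] 0.051405287603480586
```

step_arm(
  increments=[
    {"grip": 0.8,"delta_pos": [-0.001,0.0005,0],"twist": 0},
    {"grip": 0.8,"delta_pos": [0,0,0],"twist": 0},
    {"grip": 0.8,"delta_pos": [0,0,0.01],"twist": 0},
    {"grip": 0.8,"delta_pos": [0,0,0.02],"twist": 0},
    {"grip": 0.8,"delta_pos": [0,0,0.03],"twist": 0},
    {"grip": 0.8,"delta_pos": [0,0,0.03],"twist": 0},
    {"grip": 0.8,"delta_pos": [0,0,0.03],"twist": 0},
    {"grip": 0.8,"delta_pos": [0,0,0],"twist": 0},
    {"grip": 0.8,"delta_pos": [0,0,0],"twist": 0},
  ],
)

```text
clock: 34.0
position: [0.5756, -0.1395, 0.2403]
ee_rot: [0.411, 0.578, 0.408, -0.575]
contact_force: [-0.6, 0.1, -0.1]
width: 0.0683
```

```bash
python3 -c "
from rig import manip
s=manip.get_state();print(s['clock'],s['position'],s['contact_force'],s['moment'],s['width']);print(manip.sign_off())"
```

```text
34.0 [ 0.57559427 -0.13951923  0.24026541] [-0.58608157  0.05708891 -0.14799305] [ 0.01189095 -0.01274107 -0.0119329 ] 0.06831114794291872
the job is handed in; nothing more can be done
None
```

I seated the post in the slot, released it, turned it clockwise to its stop and handed the job in at 34.0 s. The final locked state was not checked by camera, because the 200 camera calls ran out just after I reached the stop.

**How it went**
- **Pick-up:** I gripped the post by its bar ends rather than the shank, because the tool can only turn about the vertical. I pivoted it upright out of the rest.
- **Insertion:** It took several probes. For a while I took the shoulder catching on the slot's edge for the bed top. I then shifted about 5 mm along the slot and it went in.
- **Standing alone:** After release the camera showed the post upright, with the collar on the bed and the plate apparently in place.
- **Turn:** I re-gripped the blue bar across its 14 mm side and turned it clockwise until the torque rose to 0.33 N·m. That was about 95 degrees of gripper turn, against about 93 expected.

**Last checks and doubts**
- **Robot state:** After release and retreat, the tool force and moment were about zero and the gripper was open at 68 mm, 0.24 m up.
- **Side play:** On release the tool sprang about 2.7 mm sideways, so the post may have settled slightly within its play.
- **Not confirmed:** I did not check the final strap angle, the plate position or the bystanders by camera.

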